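# Unstack the vial racks onto their docking plates

### The arm

A 6-joint arm with a two-finger parallel gripper is mounted at the origin on the work surface. World frame = base frame: x ahead of the robot, y to its left, z up, the work surface at z = 0. Lengths are in mm, angles in degrees, forces in N, time in s.
With the tool pointing down it reaches from about 350 to 850 mm from the base axis. Payload 8.1 kg.
Tool frame: the origin (TCP) lies midway between the tips of the shut fingers; the grasp point (between the pads) lies 19 mm behind it; z points along the fingers, x is the direction in which the jaws open and shut, and the axes are right-handed (so a half turn about z gives the same grasp; the last joint's range is limited). The gripper opens to 85 mm and grips with 20 to 120 N. Pads are 22 mm wide; open, the fingers measure 114 mm over their backs; the gripper's body (76 mm by 85 mm) begins 54 mm behind the grasp point. The pads swing forward as they close: fully open they stand 13 mm farther back than shut.
Start: joints at [58.419, 7.471, 85.268, -0, 87.261, -4.893], TCP at [269.463, 536.092, 231.292] pointing down, gripper open.
Joint ranges: [-169.43, 169.43], [-51.17, 129.36], [1.28, 143.12], [-76.62, 256.62], [0, 156.53], [-152.29, 152.29]. Speed limits (degrees/s): [136.94, 136.94, 159.86, 180, 180, 180].

### API

Orientations are given as [roll, pitch, yaw] about the fixed x, y, z axes, in that order (R = Rz(yaw) Ry(pitch) Rx(roll)).
In Python, from bench import monitor, cams, r gives the robot as it stands.
- The arm moves only by the tool jog_arm, never from a script. Its arguments are lists of equal length, an entry for each row: "offset": the shift along the tool's x, y, z in mm, a list of three; "delta_rot": the turn, a rotation vector about the tool's x, y, z in degrees, a list of three; "jaw": the opening in per cent of the stroke, from 0 (shut) to 100 (fully open). In form: {"offset": [[x, y, z], ...], "delta_rot": [[rx, ry, rz], ...], "jaw": [jaw, ...]}. A call has 1 to 20 rows; each row shifts and turns the pose as measured when the row begins, along the tool's axes as they then stand; what a row does not reach is not made up. A row lasts 1/10 s, in which the tool goes at most 50 mm and 8.59 degrees, less where a joint would pass 70% of its speed; a pose out of reach is approached as far as the arm can. A call is refused whole if a number of a shift passes 50 or a number of a turn 8.59, either way. A call with a gripper value outside its range is refused whole. The fingers move at their own pace and stop on an object; "newtons" is the grip in N (left out, the last holds). Time passes only in rows, so rows that do not move let the fingers close. It gives the time, the measured TCP pose, the force and the opening at its end, in the units of the state.
- monitor.sense(): the state, without advancing time (a new reading comes with each control period).
- cams.snapshot(name): name is "scene" or "top"; returns (picture, depth): 384x512x3 uint8, red, green, blue; 384x512 float32, mm along the optical axis (not along the pixel's ray), 0 where there is no reading.
- cams.camera_model(name): a dict with "K" (3x3 intrinsics, pixels), "camera_from_world" (4x4, takes a point from world to camera coordinates). Camera axes: x right, y down, z forward; pixel columns grow to the right and rows downward; lengths in mm; the calibration is good to about 2 mm. A picture is of the moment at which its call begins. camera_model takes no time and is no camera call.
- r.hand_in(): hands the job in, once; it reports no verdict.
The state is a dict: "time": time; "joint_pos": joint angles; "qd": joint speeds; "joint_efforts": joint torques, N m; "tool_pos": TCP position; "tcp_rot": TCP orientation; "ft_force": force on the tool from outside, world axes, zero at the start; "wrist_torque": the same for the moment, N m; "finger_gap": finger opening in mm.
Only numpy, scipy, OpenCV 4.12 (cv2) and the standard library are available. Lean on these libraries where they do the work, as an engineer would, in place of code of your own. Each camera call takes 0.05 s, during which the arm holds its last target.

### The job

Get the vial racks ready for the autosampler: take the stack apart and stand every one of the four racks on the docking plate of its own colour, centred and with its long side along the plate's long side. The green rack has been left on a plate that is not its own and must move to its own plate too. Keep the racks upright, set them down gently rather than dropping them, and leave the wash bottle and the measuring cylinder where they are.

Things in the scene. Friction and masses are not known exactly. Their poses are not given: they have to be found in the camera images.
- rack_red_mid (a point): The red vial rack: a solid rectangular block 60 mm long (its x axis), 44 mm wide (its y axis), 40 mm tall (z, up), its flat top showing rows of white vial caps; about 132 g. The point is its centre, 20 mm above its underside. Starts on top of the stack, on the yellow rack.
- rack_yellow_mid (a point): The yellow vial rack: a solid rectangular block 80 mm long (its x axis), 54 mm wide (its y axis), 40 mm tall (z, up), its flat top showing rows of white vial caps; about 216 g. The point is its centre, 20 mm above its underside. Starts in the middle of the stack, on the blue rack.
- rack_blue_mid (a point): The blue vial rack: a solid rectangular block 100 mm long (its x axis), 64 mm wide (its y axis), 40 mm tall (z, up), its flat top showing rows of white vial caps; about 320 g. The point is its centre, 20 mm above its underside. Starts on the bench as the bottom of the stack.
- rack_green_mid (a point): The green vial rack: a solid rectangular block 70 mm long (its x axis), 50 mm wide (its y axis), 40 mm tall (z, up), its flat top showing rows of white vial caps; about 175 g. The point is its centre, 20 mm above its underside. Starts apart from the stack, standing on a docking plate of another colour.
- plate_red_top (a point): The red docking plate, fixed to the bench: a flat slab without rim, 116 mm long (x axis), 84 mm wide (y axis), 8 mm thick, red with a bare metal field in the middle. The point is the centre of its top face; z is up.
- plate_yellow_top (a point): The yellow docking plate, fixed to the bench: a flat slab without rim, 116 mm long (x axis), 84 mm wide (y axis), 8 mm thick, yellow with a bare metal field in the middle. The point is the centre of its top face; z is up.
- plate_blue_top (a point): The blue docking plate, fixed to the bench: a flat slab without rim, 116 mm long (x axis), 84 mm wide (y axis), 8 mm thick, blue with a bare metal field in the middle. The point is the centre of its top face; z is up.
- plate_green_top (a point): The green docking plate, fixed to the bench: a flat slab without rim, 116 mm long (x axis), 84 mm wide (y axis), 8 mm thick, green with a bare metal field in the middle. The point is the centre of its top face; z is up.
- wash_bottle_mid (a point): Bystander: white wash bottle, 62 mm across, 122 mm tall plus a thin spout to 155 mm; loose. The point is on its axis, 60 mm above the bench.
- measuring_cylinder_mid (a point): Bystander: pale measuring cylinder, 38 mm across and 212 mm tall on a round blue foot 84 mm across; loose. The point is on its axis, 100 mm above the bench.
Mind the look-alikes: they are no part of the job. Of the things that look like the part that bears plate_red_top, the middle-sized one is meant. Leave any pink look-alike of the part that bears rack_green_mid alone.

How it is judged (in metres and radians):
At the end, for the whole second after the job is handed in: Each of the four racks rests upright on the top of the plate of its own colour, its centre within 15 mm of the plate's centre and its long side within 12 degrees of the plate's (either way round), released and at rest (horizontal distance between rack_red_mid and plate_red_top below 0.015 m and z of rack_red_mid in the frame of plate_red_top between 0.015 and 0.025 m and angle between the x axis of rack_red_mid and the x axis of plate_red_top, either way round below 0.22 rad and angle between each of rack_red_mid, rack_yellow_mid, rack_blue_mid, rack_green_mid's own z axis and vertical below 0.1 rad and linear speed of each of rack_red, rack_yellow, rack_blue, rack_green below 0.02 m/s and horizontal distance between rack_yellow_mid and plate_yellow_top below 0.015 m and z of rack_yellow_mid in the frame of plate_yellow_top between 0.015 and 0.025 m and angle between the x axis of rack_yellow_mid and the x axis of plate_yellow_top, either way round below 0.22 rad and horizontal distance between rack_blue_mid and plate_blue_top below 0.015 m and z of rack_blue_mid in the frame of plate_blue_top between 0.015 and 0.025 m and angle between the x axis of rack_blue_mid and the x axis of plate_blue_top, either way round below 0.22 rad and horizontal distance between rack_green_mid and plate_green_top below 0.015 m and z of rack_green_mid in the frame of plate_green_top between 0.015 and 0.025 m and angle between the x axis of rack_green_mid and the x axis of plate_green_top, either way round below 0.22 rad); the robot touches nothing.
It fails at once if a rack is tipped by more than about 25 degrees (angle between any of rack_red_mid, rack_yellow_mid, rack_blue_mid, rack_green_mid's own z axis and vertical above 0.44 rad).
It fails at once if a rack is dropped or flung (faster than 0.6 m/s while not in the fingers; a fall of about 18 mm) ((linear speed of rack_red above 0.6 m/s and contact force between rack_red and the fingers below 0.05 N) or (linear speed of rack_yellow above 0.6 m/s and contact force between rack_yellow and the fingers below 0.05 N) or (linear speed of rack_blue above 0.6 m/s and contact force between rack_blue and the fingers below 0.05 N) or (linear speed of rack_green above 0.6 m/s and contact force between rack_green and the fingers below 0.05 N)).
It fails at once if the wash bottle or the measuring cylinder is moved by more than 20 mm (distance of any of wash_bottle_mid, measuring_cylinder_mid from where it was at the start of the episode above 0.02 m).
It also fails if it takes over 120 s, if anything falls off the work surface, if the arm or the gripper's body presses on something with over 40 N, if the wrist force passes 120 N, or if a joint passes its speed limit or range.

## Working session

There is one attempt and no reset: what is moved stays moved. The work goes in short steps, Python scripts to look and compute and a tool call to move; the robot and the scene stay as the last step left them, time stands still between calls to the robot, and variables do not carry over. Pictures are saved under pics/ and viewed, and the job is handed in when it is done.

Besides the shell and the picture viewer there is one more tool, called after ">>>" as name(argument=value, ...) on one line, values as JSON. jog_arm: Moves the arm, as the interface text tells. Its arguments: {"type":"object","properties":{"offset":{"type":"array","items":{"type":"array","items":{"type":"number"}}},"delta_rot":{"type":"array","items":{"type":"array","items":{"type":"number"}}},"jaw":{"type":"array","items":{"type":"number"}},"newtons":{"type":"number"}},"required":["offset","delta_rot","jaw"]}

```bash
mkdir -p pics; ls; cat > h.py <<'E'
import numpy as np,cv2
from bench import monitor,cams,r
def snap(n,f):
    im,d=cams.snapshot(n); np.savez('pics/'+f+'.npz',im=im,d=d)
    cv2.imwrite('pics/'+f+'.png',im[:,:,::-1]); return im,d
def w(n,u,v,z=None,d=None):
    m=cams.camera_model(n);K=np.array(m['K']);T=np.linalg.inv(np.array(m['camera_from_world']))
    ray=np.linalg.inv(K)@[u,v,1]
    if d is not None: p=ray*d; return T[:3,:3]@p+T[:3,3]
    R=T[:3,:3]@ray;o=T[:3,3]; return o+R*(z-o[2])/R[2]
def cloud(n,d):
    m=cams.camera_model(n);K=np.array(m['K']);T=np.linalg.inv(np.array(m['camera_from_world']))
    v,u=np.mgrid[:d.shape[0],:d.shape[1]]
    P=np.stack([u,v,np.ones_like(u)],-1)@np.linalg.inv(K).T*d[...,None]
    return P@T[:3,:3].T+T[:3,3]
E
python3 - <<'E'
from h import *
for n in('scene','top'):
    im,d=snap(n,n+'0'); cv2.imwrite(f'pics/{n}0.png',im[:,:,::-1])
    m=cams.camera_model(n);print(m)
print(monitor.sense())
E
```

```text
pics
{'K': array([[393.13815036,   0.        , 251.89179289],
       [  0.        , 393.13815036, 195.36860978],
       [  0.        ,   0.        ,   1.        ]]), 'camera_from_world': array([[ 8.03404124e-01,  5.95094626e-01,  2.01047253e-02,
        -4.96610500e+02],
       [ 4.38795507e-01, -5.68894184e-01, -6.95570205e-01,
        -1.45961387e+02],
       [-4.02492630e-01,  5.67645834e-01, -7.18176782e-01,
         1.40041869e+03],
       [ 0.00000000e+00,  0.00000000e+00,  0.00000000e+00,
         1.00000000e+00]])}
{'K': array([[485.16226585,   0.        , 256.62590589],
       [  0.        , 485.16226585, 196.34565629],
       [  0.        ,   0.        ,   1.        ]]), 'camera_from_world': array([[-2.29562704e-02, -9.99572398e-01, -1.81116315e-02,
         6.41278029e+01],
       [-9.91863808e-01,  2.50408306e-02, -1.24816440e-01,
         5.60761012e+02],
       [ 1.25216599e-01,  1.50989518e-02, -9.92014529e-01,
         1.51738834e+03],
       [ 0.00000000e+00,  0.00000000e+00,  0.00000000e+00,
         1.00000000e+00]])}
{'time': 0.1, 'joint_pos': array([ 5.84209464e+01,  7.51014871e+00,  8.53248116e+01,  8.50687076e-04,
        8.72607064e+01, -4.89443265e+00]), 'qd': array([ 0.01424774, -0.19170541, -0.10745199,  0.10061597,  0.06958577,
        0.07227429]), 'joint_efforts': array([ 1.41854642e-03, -5.70948493e+01, -5.01940906e+01, -1.13404981e-04,
        8.09278776e-03,  5.27338386e-05]), 'tool_pos': array([269.17263449, 535.67348413, 230.33893283]), 'tcp_rot': array([-1.79990991e+02,  9.52453939e-02,  6.33153452e+01]), 'ft_force': array([ 0.29066571, -0.75346207, -0.1266432 ]), 'wrist_torque': array([-0.03437922,  0.00388766,  0.00271883]), 'finger_gap': 85.54986404856129}
```

View pics/scene0.png

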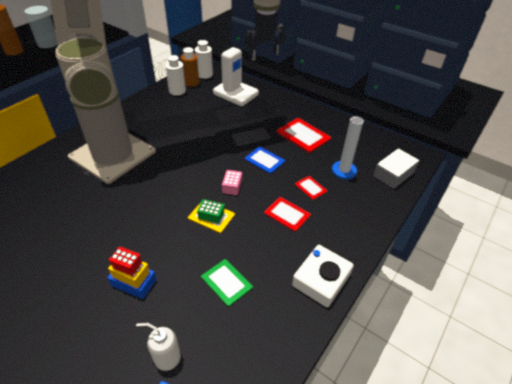

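View pics/top0.png

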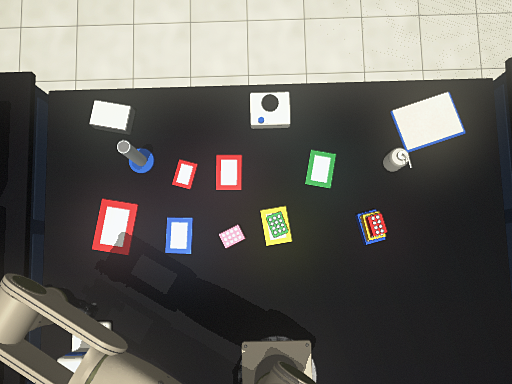

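```bash
python3 - <<'E'
import cv2,numpy as np
im=np.load('pics/top0.npz')['im'][:,:,::-1]
cv2.imwrite('pics/c1.png',cv2.resize(im[130:270,85:285],None,fx=4,fy=4,interpolation=cv2.INTER_CUBIC))
cv2.imwrite('pics/c2.png',cv2.resize(im[130:260,240:430],None,fx=4,fy=4,interpolation=cv2.INTER_CUBIC))
E
cat > meas.py <<'E'
from h import *
def masks(im):
    hsv=cv2.cvtColor(im,cv2.COLOR_RGB2HSV);H,S,V=cv2.split(hsv);o={}
    for n,(a,b) in dict(red=(-6,6),yellow=(22,34),green=(50,80),blue=(100,125)).items():
        h=np.where(H>150,H.astype(int)-180,H.astype(int))
        o[n]=((h>=a)&(h<=b)&(S>150)&(V>70)).astype(np.uint8)
    return o
def rects(im,name,z):
    for n,m in masks(im).items():
        c,_=cv2.findContours(m,cv2.RETR_EXTERNAL,cv2.CHAIN_APPROX_NONE)
        for k in c:
            if cv2.contourArea(k)<60: continue
            P=np.array([w(name,u,v,z)[:2] for u,v in k[:,0].astype(float)],np.float32)
            (cx,cy),(a,b),t=cv2.minAreaRect(P)
            if a<b:a,b,t=b,a,t+90
            px=k[:,0].mean(0)
            print(n,'px',px.round(),'c',round(cx,1),round(cy,1),'size',round(a,1),round(b,1),'yaw',round((t+90)%180-90,1))
E
python3 - <<'E'
from meas import *
f=np.load('pics/top0.npz'); im=f['im']
print('plates z=8');rects(im,'top',8)
P=cloud('top',f['d'])
for u,v in[(229,172),(320,168),(179,236),(185,174),(115,226),(375,222),(277,224),(290,210),(377,228),(372,240),(382,240),(232,236)]: print(u,v,P[v,u].round(1))
E
```

```text
plates z=8
red px [377. 224.] c 464.8 -331.8 size 63.7 55.3 yaw 14.5
red px [115. 226.] c 479.4 514.8 size 168.1 122.6 yaw -10.6
red px [184. 174.] c 646.2 286.8 size 88.0 63.6 yaw -16.4
red px [228. 172.] c 648.8 141.7 size 113.8 82.5 yaw -1.1
blue px [179. 235.] c 445.2 306.7 size 114.2 83.3 yaw -3.0
blue px [367. 228.] c 458.7 -311.2 size 104.1 72.8 yaw 14.5
blue px [142. 161.] c 692.4 427.9 size 80.5 74.2 yaw -35.8
blue px [421. 137.] c 746.1 -502.2 size 247.9 120.2 yaw 73.2
229 172 [647.4 139.4  13.9]
320 168 [ 653.6 -158.5    9.6]
179 236 [442.7 304.8   9.4]
185 174 [645.5 284.7   8.2]
115 226 [479.8 512.2  12.7]
375 222 [ 464.8 -301.8  125.8]
277 224 [471.4 -11.9  44. ]
290 210 [519.2 -56.7  -1. ]
377 228 [ 446.9 -307.1  124.5]
372 240 [ 414.2 -309.1   39. ]
382 240 [ 413.6 -341.7   33.7]
232 236 [437.1 131.2  41.7]
```

View pics/c1.png

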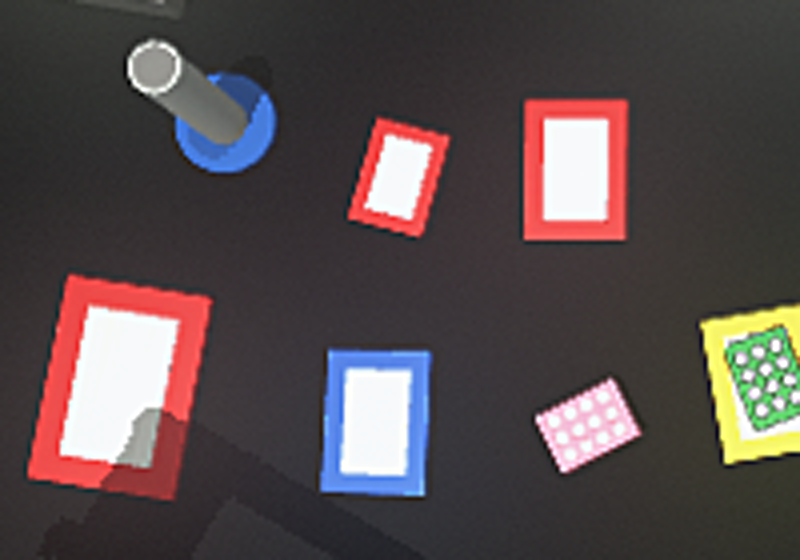

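View pics/c2.png

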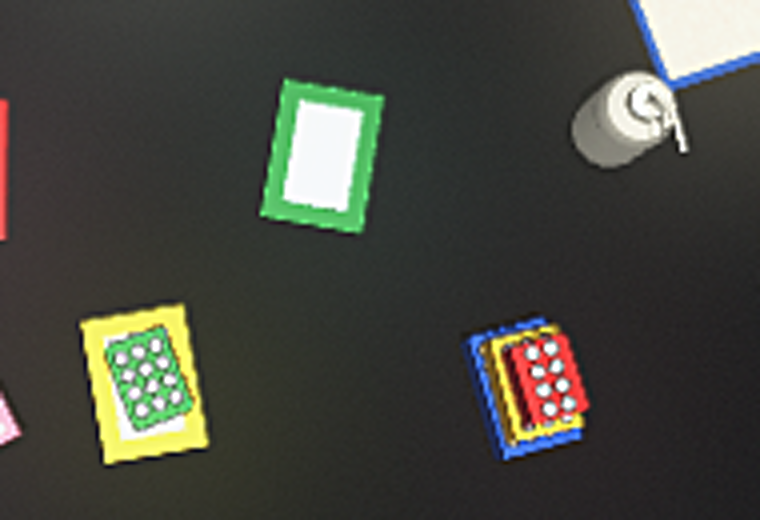

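```bash
python3 - <<'E'
from meas import *
f=np.load('pics/top0.npz'); im=f['im'];hsv=cv2.cvtColor(im,cv2.COLOR_RGB2HSV)
for u,v in[(265,213),(286,239),(310,160),(331,180),(277,218),(270,221),(371,240)]: print(u,v,hsv[v,u])
E
sed -i 's/(22,34)/(20,34)/; s/(50,80)/(50,85)/; s/S>150/S>110/' meas.py
python3 - <<'E'
from meas import *
f=np.load('pics/top0.npz'); im=f['im']
for z in (8,48,128): print(z);rects(im,'top',z)
m=masks(im);cv2.imwrite('pics/m.png',np.hstack([m['yellow'],m['green']])[130:260]*255)
E
```

```text
265 213 [ 30 146 247]
286 239 [ 30 147 247]
310 160 [ 65 138 200]
331 180 [ 66 137 158]
277 218 [ 63 148 210]
270 221 [ 63  56 142]
371 240 [112 213 183]
8
red px [376. 224.] c 464.6 -331.8 size 64.0 55.3 yaw 15.3
red px [115. 226.] c 479.8 514.4 size 169.0 123.7 yaw -10.6
red px [184. 174.] c 646.5 286.4 size 89.8 65.7 yaw -16.3
red px [228. 172.] c 648.8 141.7 size 113.8 82.5 yaw -1.1
yellow px [370. 227.] c 461.9 -320.9 size 84.2 62.2 yaw 11.5
yellow px [276. 225.] c 470.4 -8.8 size 118.5 86.6 yaw 8.6
green px [277. 224.] c 473.8 -12.2 size 69.6 50.6 yaw 20.3
green px [320. 169.] c 652.6 -158.8 size 117.6 83.7 yaw -11.7
blue px [179. 235.] c 446.2 306.3 size 116.3 86.8 yaw -1.4
blue px [367. 228.] c 458.7 -311.2 size 104.1 72.8 yaw 14.5
blue px [142. 161.] c 696.4 430.1 size 80.7 80.3 yaw -1.5
blue px [431. 130.] c 798.5 -518.7 size 210.4 147.7 yaw -72.9
48
red px [376. 224.] c 462.1 -322.7 size 62.4 53.8 yaw 15.3
red px [115. 226.] c 476.9 502.0 size 164.7 120.6 yaw -10.6
red px [184. 174.] c 639.4 279.8 size 87.5 64.1 yaw -16.3Traceback (most recent call last):
  File "<stdin>", line 3, in <module>
  File "meas.py", line 13, in rects
    P=np.array([w(name,u,v,z)[:2] for u,v in k[:,0].astype(float)],np.float32)
                ~^^^^^^^^^^^^
  File "h.py", line 7, in w
    m=cams.camera_model(n);K=np.array(m['K']);T=np.linalg.inv(np.array(m['camera_from_world']))
ValueError: time passes only in moves, steps and waits
```

```bash
python3 - <<'E'
s=open('h.py').read()
s=s.replace("def snap","import functools\n@functools.lru_cache\ndef M(n): return cams.camera_model(n)\ndef snap",1)
s=s.replace("m=cams.camera_model(n)","m=M(n)"); open('h.py','w').write(s)
import cv2,numpy as np
im=np.load('pics/top0.npz')['im'][:,:,::-1]
a=cv2.resize(im[205:247,352:392],None,fx=14,fy=14,interpolation=cv2.INTER_CUBIC)
for i in range(0,40,5): cv2.putText(a,str(352+i),(i*14,10),0,.4,(255,255,255));cv2.putText(a,str(205+i),(0,i*14+7),0,.4,(255,255,255))
cv2.imwrite('pics/c3.png',a)
E
```

```text
(no output)
```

View pics/c3.png

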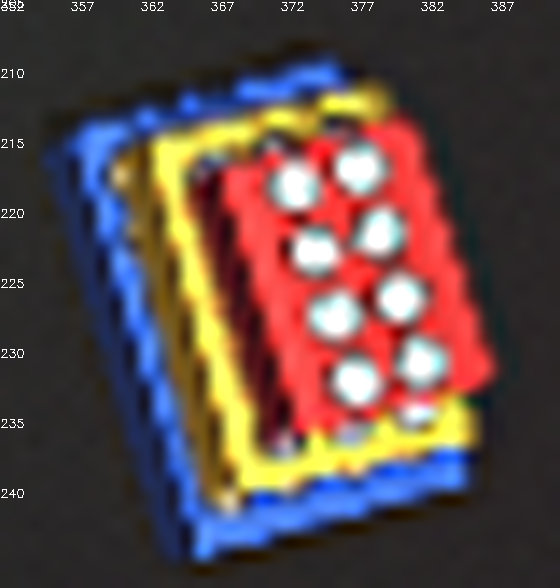

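```bash
python3 - <<'E'
from meas import *
def q(name,c,z):
    P=np.array([w('top',x/14+351.5,y/14+204.5,z)[:2] for x,y in c]); 
    tl,tr,br,bl=P; L=(tl+tr-bl-br)/2;W=(tl+bl-tr-br)/2
    print(name,P.mean(0).round(1),np.linalg.norm(L).round(1),np.linalg.norm(W).round(1),'yaw',np.degrees(np.arctan2(L[1],L[0])).round(1),np.degrees(np.arctan2(W[1],W[0])).round(1)-90)
q('red',[(220,165),(410,118),(497,375),(305,437)],120)
q('yel',[(150,140),(385,90),(480,445),(245,490)],80)
q('blu',[(80,125),(330,62),(465,485),(200,560)],40)
f=np.load('pics/top0.npz'); im=f['im']
print(48);rects(im,'top',48)
print(40);rects(im,'top',40)
P=cloud('top',f['d'])
# bystanders/tall stuff
print('bottle',P[155,396].round(), 'cyl',P[146,124].round(), P[161,142].round())
E
```

```text
red [ 459. -309.] 58.9 42.6 yaw 15.0 14.5
yel [ 457.9 -308.6] 79.6 52.7 yaw 12.1 10.0
blu [ 456.9 -307. ] 100.1 60.2 yaw 13.6 13.599999999999994
48
red px [376. 224.] c 462.1 -322.7 size 62.4 53.8 yaw 15.3
red px [115. 226.] c 476.9 502.0 size 164.7 120.6 yaw -10.6
red px [184. 174.] c 639.4 279.8 size 87.5 64.1 yaw -16.3
red px [228. 172.] c 641.6 138.8 size 110.9 80.4 yaw -1.1
yellow px [370. 227.] c 459.5 -312.0 size 82.1 60.7 yaw 11.5
yellow px [276. 225.] c 467.8 -7.9 size 115.5 84.4 yaw 8.6
green px [277. 224.] c 471.1 -11.2 size 67.8 49.3 yaw 20.3
green px [320. 169.] c 645.3 -154.1 size 114.6 81.6 yaw -11.7
blue px [179. 235.] c 444.2 299.2 size 113.3 84.6 yaw -1.4
blue px [367. 228.] c 456.4 -302.6 size 101.4 71.0 yaw 14.5
blue px [142. 161.] c 688.0 419.8 size 78.6 78.2 yaw -1.5
blue px [431. 130.] c 787.5 -504.8 size 205.1 143.9 yaw -72.9
40
red px [376. 224.] c 462.6 -324.5 size 62.7 54.1 yaw 15.3
red px [115. 226.] c 477.5 504.4 size 165.6 121.2 yaw -10.6
red px [184. 174.] c 640.8 281.1 size 88.0 64.4 yaw -16.3
red px [228. 172.] c 643.1 139.4 size 111.5 80.9 yaw -1.1
yellow px [370. 227.] c 459.9 -313.8 size 82.5 61.0 yaw 11.5
yellow px [276. 225.] c 468.3 -8.0 size 116.1 84.8 yaw 8.6
green px [277. 224.] c 471.6 -11.4 size 68.2 49.5 yaw 20.3
green px [320. 169.] c 646.8 -155.0 size 115.2 82.0 yaw -11.7
blue px [179. 235.] c 444.6 300.6 size 113.9 85.1 yaw -1.4
blue px [367. 228.] c 456.8 -304.3 size 101.9 71.4 yaw 14.5
blue px [142. 161.] c 689.7 421.9 size 79.1 78.7 yaw -1.5
blue px [431. 130.] c 789.7 -507.6 size 206.1 144.7 yaw -72.9
bottle [ 670. -381.  110.] cyl [697. 428. 209.] [684. 415.  53.]
```

Three red plates in the top image: (115,226) at 169×124 mm, (229,172) at 114×82 mm and (185,174) at 90×66 mm. The middle-sized one, (229,172), matches the given 116×84 mm. The green rack is at (277,224) on the yellow plate, and the pink look-alike at (232,236) stays where it is. The enlarged crops confirm both. I turn the wrist first.

>>> jog_arm(offset=[[0,0,0],[0,0,0],[0,0,0],[0,0,0],[0,0,0],[0,0,0],[0,0,0],[0,0,0],[0,0,0],[0,0,0],[0,0,0],[0,0,0],[0,0,0],[0,0,0],[0,0,0],[0,0,0]], delta_rot=[[0,0,8.5],[0,0,8.5],[0,0,8.5],[0,0,8.5],[0,0,8.5],[0,0,8.5],[0,0,8.5],[0,0,8.5],[0,0,8.5],[0,0,8.5],[0,0,8.5],[0,0,8.5],[0,0,8.5],[0,0,8.5],[0,0,8.5],[0,0,5.6]], jaw=[100,100,100,100,100,100,100,100,100,100,100,100,100,100,100,100], newtons=50)

```text
time: 1.7
tool_pos: [266.2, 530.8, 219.8]
tcp_rot: [179.1, -0.7, -71.7]
ft_force: [0.4, 1.4, 0.2]
finger_gap: 85.2
```

```bash
cat > go.py <<'E'
import sys
from h import *
from scipy.spatial.transform import Rotation as Ro
# go.py x y z psi : total shift in the tool's axes and turn
x,y,z,psi=map(float,sys.argv[1:5])
s=monitor.sense();R=Ro.from_euler('xyz',s['tcp_rot'],degrees=True)
T=Ro.from_euler('xyz',[180,0,psi],degrees=True)
d=np.array([x,y,z])-s['tool_pos'];t=R.inv().apply(d);rv=np.degrees((R.inv()*T).as_rotvec())
n=int(max(1,np.ceil(np.abs(t).max()/45),np.ceil(np.abs(rv).max()/8.5)))
print('t',round(s['time'],2),'pos',s['tool_pos'].round(1),'rot',s['tcp_rot'].round(2),'F',s['ft_force'].round(1),'gap',round(s['finger_gap'],1),'q',s['joint_pos'].round(0))
print('tool shift',t.round(1),'turn',rv.round(2),'tool shift after turn',T.inv().apply(d).round(1))
E
python3 go.py 471 -11.2 190 -69.7
```

```text
t 1.7 pos [266.2 530.8 219.8] rot [179.13  -0.73 -71.73] F [0.4 1.4 0.2] gap 85.2 q [ 58.   8.  86.  -0.  87. 130.]
tool shift [578.4 -25.1  36.8] turn [ 0.88 -0.72 -2.04] tool shift after turn [579.4  -4.   29.8]
```

>>> jog_arm(offset=[[44,0,0],[44,0,0],[44,0,0],[44,0,0],[44,0,0],[44,0,0],[44,0,0],[44,0,0],[44,0,0],[44,0,0],[44,0,0],[44,0,0],[40,-3,10]], delta_rot=[[0.9,-0.7,-2],[0,0,0],[0,0,0],[0,0,0],[0,0,0],[0,0,0],[0,0,0],[0,0,0],[0,0,0],[0,0,0],[0,0,0],[0,0,0],[0,0,0]], jaw=[100,100,100,100,100,100,100,100,100,100,100,100,100])

```text
time: 3.0
tool_pos: [464.4, -19.9, 204.8]
tcp_rot: [179.6, -0.3, -69.5]
ft_force: [0.1, -0.8, 0.7]
finger_gap: 85.5
```

```bash
python3 go.py 471 -11.2 120 -69.7
```

```text
t 3.0 pos [464.4 -19.9 204.8] rot [179.63  -0.3  -69.45] F [ 0.1 -0.8  0.7] gap 85.5 q [ -8. -13. 108.  -0.  85.  61.]
tool shift [-6.3 -9.8 84.7] turn [ 0.37 -0.3   0.25] tool shift after turn [-5.9 -9.2 84.8]
```

>>> jog_arm(offset=[[-6,-9,28],[0,0,28],[0,0,27],[0,0,0]], delta_rot=[[0.4,-0.3,0.2],[0,0,0],[0,0,0],[0,0,0]], jaw=[100,100,100,100])

```text
time: 3.4
tool_pos: [471.3, -18.3, 117.6]
tcp_rot: [179.9, -0.0, -70.3]
ft_force: [-1.0, 0.4, -0.9]
finger_gap: 85.2
```

```bash
python3 go.py 471 -11.2 20 -69.7
```

```text
t 3.4 pos [471.3 -18.3 117.6] rot [ 1.7995e+02 -3.0000e-02 -7.0250e+01] F [-1.   0.4 -0.9] gap 85.2 q [ -8.  -8. 113.  -0.  75.  62.]
tool shift [-6.8 -2.2 97.6] turn [ 0.05 -0.03 -0.55] tool shift after turn [-6.7 -2.2 97.6]
```

>>> jog_arm(offset=[[-6,-2,20],[0,0,28],[0,0,28],[0,0,15],[0,0,-0.5]], delta_rot=[[0,0,-0.5],[0,0,0],[0,0,0],[0,0,0],[0,0,0]], jaw=[100,100,100,100,100])

```text
time: 3.9
tool_pos: [473.9, -11.7, 30.0]
tcp_rot: [-179.8, -0.2, -69.7]
ft_force: [-0.2, 0.1, 0.7]
finger_gap: 85.5
```

```bash
python3 go.py 471 -11.2 12 -69.7; python3 -c "
from h import *
im,d=snap('scene','s1');cv2.imwrite('pics/s1c.png',cv2.resize(im[150:270,140:280,::-1],None,fx=5,fy=5,interpolation=2))"
```

```text
t 3.9 pos [473.9 -11.7  30. ] rot [-1.7983e+02 -1.5000e-01 -6.9670e+01] F [-0.2  0.1  0.7] gap 85.5 q [ -8.  -1. 116.  -0.  64.  62.]
tool shift [-1.5  2.7 18. ] turn [-0.17 -0.15  0.03] tool shift after turn [-1.5  2.6 18. ]
```

View pics/s1c.png

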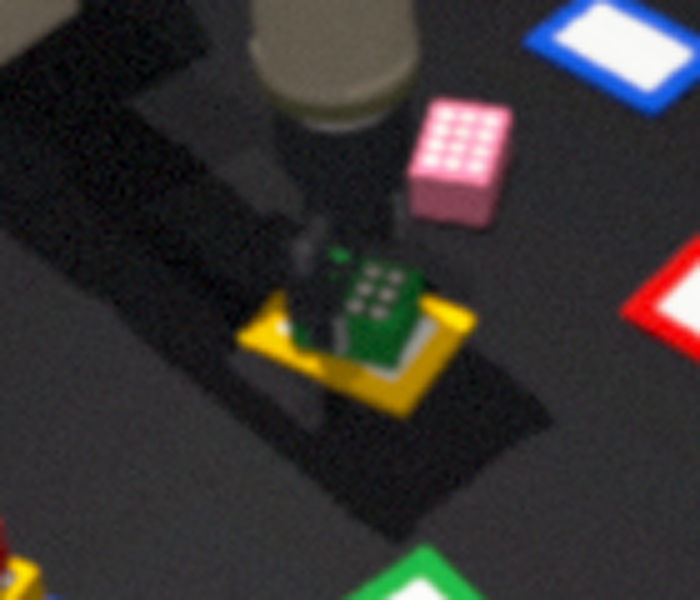

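The fingers straddle the green rack (crop around (355,300)), with clearance on both sides. I go down and close.

>>> jog_arm(offset=[[-1,2,9],[0,0,9],[0,0,-0.5],[0,0,-0.5],[0,0,-0.5],[0,0,-0.5],[0,0,-0.5],[0,0,-0.5],[0,0,-0.5],[0,0,-0.5]], delta_rot=[[0,0,0],[0,0,0],[0,0,0],[0,0,0],[0,0,0],[0,0,0],[0,0,0],[0,0,0],[0,0,0],[0,0,0]], jaw=[100,100,100,40,40,40,40,40,40,40], newtons=50)

```text
time: 4.95
tool_pos: [476.4, -11.9, 21.9]
tcp_rot: [-179.4, -0.4, -69.7]
ft_force: [0.7, -0.5, -2.5]
finger_gap: 49.4
```

```bash
python3 go.py 471 -11.2 80 -69.7
```

```text
t 4.95 pos [476.4 -11.9  21.9] rot [-179.36   -0.4   -69.66] F [ 0.7 -0.5 -2.5] gap 49.4 q [ -8.   0. 116.  -0.  63.  62.]
tool shift [ -2.2   4.2 -58.2] turn [-0.64 -0.4   0.05] tool shift after turn [ -2.6   4.8 -58.1]
```

>>> jog_arm(offset=[[0,0,0],[0,0,0],[0,0,0],[0,0,0]], delta_rot=[[-0.6,-0.4,0],[0,0,0],[0,0,0],[0,0,0]], jaw=[100,100,100,100])

```text
time: 5.35
tool_pos: [477.1, -12.0, 22.5]
tcp_rot: [-180.0, 0.0, -69.7]
ft_force: [0.3, 0.4, -0.3]
finger_gap: 85.5
```

```bash
python3 go.py 471 -11.2 11 -69.7
```

```text
t 5.35 pos [477.1 -12.   22.5] rot [-1.7996e+02  1.0000e-02 -6.9650e+01] F [ 0.3  0.4 -0.3] gap 85.5 q [ -8.   1. 115.   0.  64.  62.]
tool shift [-2.9  5.4 11.4] turn [-0.04  0.01  0.05] tool shift after turn [-2.9  5.4 11.5]
```

>>> jog_arm(offset=[[-1.5,5,11],[-1,1,2],[0,0,0]], delta_rot=[[0,0,0],[0,0,0],[0,0,0]], jaw=[100,100,100])

```text
time: 5.65
tool_pos: [469.9, -11.7, 8.1]
tcp_rot: [-180.0, 0.0, -69.6]
ft_force: [0.1, 0.4, 0.8]
finger_gap: 85.4
```

```bash
python3 go.py 471 -11.2 11 -69.7
```

```text
t 5.65 pos [469.9 -11.7   8.1] rot [-1.7996e+02  1.0000e-02 -6.9650e+01] F [0.1 0.4 0.8] gap 85.4 q [ -8.   1. 117.   0.  62.  62.]
tool shift [-0.1 -1.2 -2.9] turn [-0.04  0.01  0.05] tool shift after turn [-0.1 -1.2 -2.9]
```

>>> jog_arm(offset=[[0,-1,-3],[0,0,0],[0,0,0],[0,0,0],[0,0,0],[0,0,0],[0,0,0]], delta_rot=[[0,0,0],[0,0,0],[0,0,0],[0,0,0],[0,0,0],[0,0,0],[0,0,0]], jaw=[40,40,40,40,40,40,40])

```text
time: 6.35
tool_pos: [470.5, -11.3, 11.2]
tcp_rot: [180.0, 0.0, -69.7]
ft_force: [-0.5, -0.2, -0.4]
finger_gap: 49.3
```

```bash
python3 go.py 471 -11.2 81 -69.7
```

```text
t 6.35 pos [470.5 -11.3  11.2] rot [ 1.800e+02  3.000e-02 -6.965e+01] F [-0.5 -0.2 -0.4] gap 49.3 q [ -8.   1. 117.   0.  62.  62.]
tool shift [  0.1  -0.5 -69.8] turn [0.   0.03 0.05] tool shift after turn [  0.1  -0.5 -69.8]
```

>>> jog_arm(offset=[[0,0,-10],[0,0,-20],[0,0,-20],[0,0,-20]], delta_rot=[[0,0,0],[0,0,0],[0,0,0],[0,0,0]], jaw=[40,40,40,40])

```text
time: 6.75
tool_pos: [466.9, -10.8, 81.2]
tcp_rot: [179.6, 0.3, -69.7]
ft_force: [0.4, 0.9, -2.4]
finger_gap: 49.4
```

```bash
python3 go.py 652.6 -158.8 80 -101.7;python3 -c "
from h import *
im,d=snap('scene','s2');cv2.imwrite('pics/s2c.png',cv2.resize(im[150:270,140:280,::-1],None,fx=5,fy=5,interpolation=2))"
```

```text
t 6.75 pos [466.9 -10.8  81.2] rot [179.58   0.25 -69.65] F [ 0.4  0.9 -2.4] gap 49.4 q [ -8.  -5. 115.   0.  71.  62.]
tool shift [ 203.3 -122.6   -0.6] turn [ 0.48  0.13 32.05] tool shift after turn [ 107.2 -211.8    1.2]
```

View pics/s2c.png

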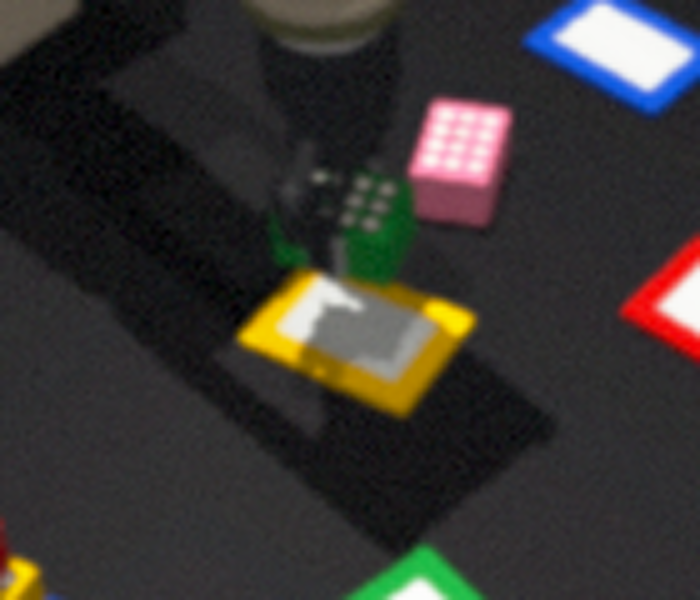

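Green is held and clear of the plate, wrist force −2.4 N. I turn 32°, then carry it over.

>>> jog_arm(offset=[[0,0,0],[0,0,0],[0,0,0],[0,0,0],[15,-30,0],[15,-30,0],[15,-30,0],[15,-30,0],[15,-30,0],[15,-30,0],[10,-20,0],[0,0,0]], delta_rot=[[0.5,0.1,8],[0,0,8],[0,0,8],[0,0,8],[0,0,0],[0,0,0],[0,0,0],[0,0,0],[0,0,0],[0,0,0],[0,0,0],[0,0,0]], jaw=[40,40,40,40,40,40,40,40,40,40,40,40])

```text
time: 8.0
tool_pos: [648.9, -158.5, 87.7]
tcp_rot: [-179.4, 0.2, -103.0]
ft_force: [-0.4, -0.0, -1.3]
finger_gap: 49.3
```

```bash
python3 go.py 652.6 -158.8 25 -101.7
```

```text
t 8.0 pos [ 648.9 -158.5   87.7] rot [-179.38    0.23 -102.95] F [-0.4 -0.  -1.3] gap 49.3 q [-18.  23.  82.   0.  74.  85.]
tool shift [-0.3 -3.  62.7] turn [-0.62  0.22 -1.26] tool shift after turn [-0.4 -3.7 62.7]
```

>>> jog_arm(offset=[[0,-4,20],[0,0,20],[0,0,18],[0,0,0]], delta_rot=[[-0.6,0.2,-1.2],[0,0,0],[0,0,0],[0,0,0]], jaw=[40,40,40,40])

```text
time: 8.4
tool_pos: [652.3, -158.6, 27.4]
tcp_rot: [180.0, 0.0, -101.7]
ft_force: [-0.6, 0.5, -3.1]
finger_gap: 49.6
```

```bash
python3 go.py 652.6 -158.8 11.5 -101.7
```

```text
t 8.4 pos [ 652.3 -158.6   27.4] rot [ 1.7995e+02  4.0000e-02 -1.0174e+02] F [-0.6  0.5 -3.1] gap 49.6 q [-18.  28.  83.   0.  70.  84.]
tool shift [ 0.2 -0.3 15.9] turn [ 0.05  0.04 -0.04] tool shift after turn [ 0.1 -0.3 15.9]
```

>>> jog_arm(offset=[[0,0,6],[0,0,5],[0,0,2],[0,0,1],[0,0,0]], delta_rot=[[0,0,0],[0,0,0],[0,0,0],[0,0,0],[0,0,0]], jaw=[40,40,40,40,40])

```text
time: 8.9
tool_pos: [652.9, -158.0, 14.7]
tcp_rot: [-179.9, 0.0, -101.7]
ft_force: [0.1, 0.4, -2.5]
finger_gap: 49.5
```

```bash
python3 go.py 652.6 -158.8 11.2 -101.7
```

```text
t 8.9 pos [ 652.9 -158.    14.7] rot [-1.7992e+02  4.0000e-02 -1.0171e+02] F [ 0.1  0.4 -2.5] gap 49.5 q [-18.  29.  83.   0.  68.  84.]
tool shift [0.8 0.1 3.5] turn [-0.08  0.04 -0.01] tool shift after turn [0.8 0.1 3.5]
```

>>> jog_arm(offset=[[0,0,2],[0,0,1.5],[0,0,1]], delta_rot=[[0,0,0],[0,0,0],[0,0,0]], jaw=[40,40,40])

```text
time: 9.2
tool_pos: [654.0, -158.4, 11.4]
tcp_rot: [-179.8, 0.0, -101.7]
ft_force: [-0.8, -0.7, -1.9]
finger_gap: 49.3
```

```bash
python3 go.py 652.6 -158.8 11.2 -101.7
```

```text
t 9.2 pos [ 654.  -158.4   11.4] rot [-1.7978e+02  2.0000e-02 -1.0171e+02] F [-0.8 -0.7 -1.9] gap 49.3 q [-18.  29.  83.   0.  68.  84.]
tool shift [0.7 1.3 0.2] turn [-0.22  0.02 -0.01] tool shift after turn [0.7 1.3 0.2]
```

Within about 1 mm of the plate. One more small step, then release and rise.

>>> jog_arm(offset=[[0,1,1],[0,0,0],[0,0,0],[0,0,0],[0,0,0],[0,0,-20],[0,0,-40],[0,0,-40]], delta_rot=[[-0.2,0,0],[0,0,0],[0,0,0],[0,0,0],[0,0,0],[0,0,0],[0,0,0],[0,0,0]], jaw=[40,100,100,100,100,100,100,100])

```text
time: 10.0
tool_pos: [648.0, -156.8, 105.0]
tcp_rot: [179.2, 0.1, -101.7]
ft_force: [-0.5, -0.6, 0.7]
finger_gap: 85.1
```

```bash
python3 go.py 459 -309 180 -75
```

```text
t 10.0 pos [ 648.  -156.8  105. ] rot [ 1.7924e+02  1.0000e-01 -1.0172e+02] F [-0.5 -0.6  0.7] gap 85.1 q [-18.  23.  80.   0.  77.  84.]
tool shift [187.3 155.1 -73.3] turn [  0.72   0.28 -26.72] tool shift after turn [ 98.1 222.  -75. ]
```

>>> jog_arm(offset=[[0,0,-38],[0,0,-38],[0,0,0],[0,0,0],[19,44,0],[19,44,0],[19,44,0],[19,44,0],[19,44,0],[0,0,0]], delta_rot=[[0.7,0.3,-6.7],[0,0,-6.7],[0,0,-6.7],[0,0,-6.7],[0,0,0],[0,0,0],[0,0,0],[0,0,0],[0,0,0],[0,0,0]], jaw=[100,100,100,100,100,100,100,100,100,100])

```text
time: 11.0
tool_pos: [461.9, -314.1, 192.6]
tcp_rot: [-179.4, -0.7, -73.5]
ft_force: [0.7, -0.3, 0.0]
finger_gap: 85.1
```

```bash
python3 go.py 459 -309 160 -75;python3 -c "
from meas import *
im,d=snap('top','t3');cv2.imwrite('pics/t3c.png',cv2.resize(im[130:280,240:430,::-1],None,fx=4,fy=4,interpolation=2))
rects(im,'top',48)"
```

```text
t 11.0 pos [ 461.9 -314.1  192.6] rot [-179.42   -0.67  -73.49] F [ 0.7 -0.3  0. ] gap 85.1 q [-40.   1.  96.   0.  82.  34.]
tool shift [-6.1  1.7 32.5] turn [-0.59 -0.67  1.51] tool shift after turn [-5.7  1.5 32.6]
red px [115. 226.] c 476.9 501.7 size 164.7 120.8 yaw -10.6
red px [184. 174.] c 639.4 279.8 size 87.5 64.1 yaw -16.3
red px [228. 172.] c 643.2 138.7 size 114.1 80.4 yaw -1.1
yellow px [276. 225.] c 467.5 -7.6 size 114.9 83.8 yaw 8.5
green px [320. 168.] c 645.1 -155.1 size 115.0 83.4 yaw -11.4
blue px [179. 235.] c 444.2 299.2 size 113.3 84.6 yaw -1.4
blue px [363. 220.] c 476.3 -279.7 size 100.8 52.0 yaw -28.2
blue px [142. 161.] c 688.0 419.8 size 78.6 78.2 yaw -1.5
blue px [431. 130.] c 787.5 -504.8 size 205.1 143.9 yaw -72.9
```

View pics/t3c.png

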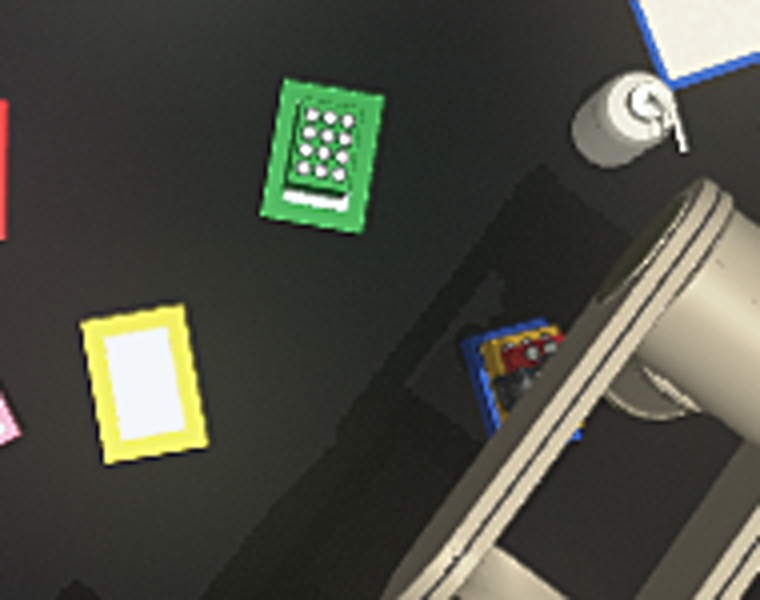

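```bash
python3 -c "
from meas import *
print(w('top',320.9,165.6,48))
im=np.load('pics/t3.npz')['im']
cv2.imwrite('pics/t3d.png',cv2.resize(im[145:195,300:345,::-1],None,fx=12,fy=12,interpolation=2))"
```

```text
[ 654.34443344 -157.08523318   48.        ]
```

View pics/t3d.png

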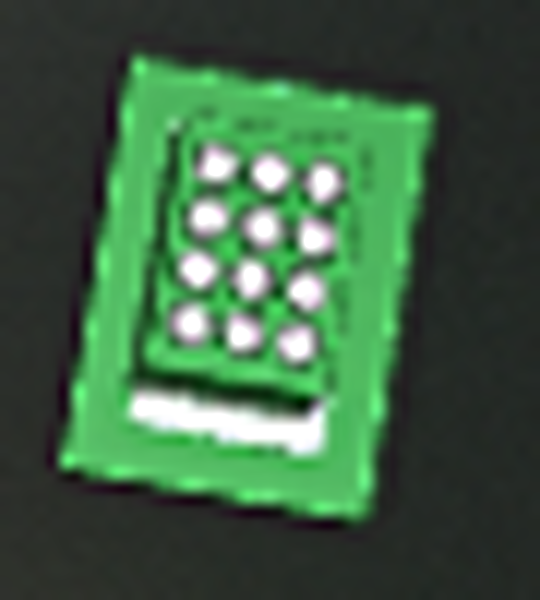

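Green rack stands about 2 mm from its plate's centre, aligned with the plate. Now the red rack.

>>> jog_arm(offset=[[-6,1.5,20],[0,0,15],[0,0,0]], delta_rot=[[-0.6,-0.7,1.5],[0,0,0],[0,0,0]], jaw=[100,100,100])

```text
time: 11.35
tool_pos: [462.3, -307.2, 157.7]
tcp_rot: [-179.8, -0.0, -75.0]
ft_force: [-0.1, -0.7, -0.4]
finger_gap: 85.5
```

```bash
python3 go.py 459 -309 84 -75
```

```text
t 11.35 pos [ 462.3 -307.2  157.7] rot [-1.7979e+02 -2.0000e-02 -7.4990e+01] F [-0.1 -0.7 -0.4] gap 85.5 q [-39.   3.  98.   0.  79.  36.]
tool shift [ 0.9  3.9 73.6] turn [-0.21 -0.02  0.01] tool shift after turn [ 0.9  3.6 73.7]
```

>>> jog_arm(offset=[[1,4,20],[0,0,20],[0,0,20],[0,0,8],[0,0,0]], delta_rot=[[-0.2,0,0],[0,0,0],[0,0,0],[0,0,0],[0,0,0]], jaw=[100,100,100,100,100])

```text
time: 11.85
tool_pos: [463.4, -307.3, 89.7]
tcp_rot: [-179.8, -0.2, -74.5]
ft_force: [-0.2, 0.3, 0.4]
finger_gap: 85.5
```

```bash
python3 go.py 459 -309 84 -75;python3 -c "
from h import *
im,d=snap('scene','s4');cv2.imwrite('pics/s4c.png',cv2.resize(im[220:320,80:190,::-1],None,fx=6,fy=6,interpolation=2))"
```

```text
t 11.85 pos [ 463.4 -307.3   89.7] rot [-1.7983e+02 -1.6000e-01 -7.4470e+01] F [-0.2  0.3  0.4] gap 85.5 q [-39.   7. 101.   0.  72.  36.]
tool shift [0.4 4.7 5.7] turn [-0.17 -0.16  0.53] tool shift after turn [0.5 4.6 5.7]
```

View pics/s4c.png

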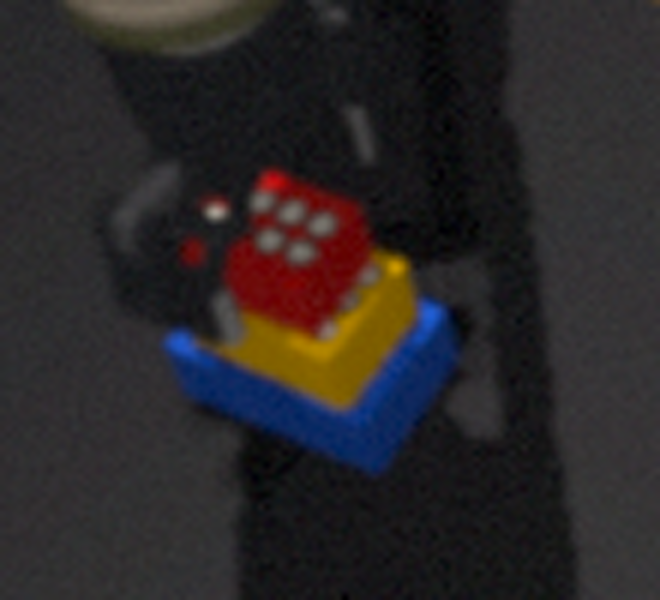

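The fingers straddle the red rack, with a clear gap at crop (225,310) and on the far side. I make the last correction and close.

>>> jog_arm(offset=[[0,4.5,5],[0,0,0],[0,0,0],[0,0,0],[0,0,0],[0,0,0],[0,0,0],[0,0,0]], delta_rot=[[-0.2,-0.2,0.5],[0,0,0],[0,0,0],[0,0,0],[0,0,0],[0,0,0],[0,0,0],[0,0,0]], jaw=[100,30,30,30,30,30,30,30])

```text
time: 12.7
tool_pos: [461.2, -310.5, 89.3]
tcp_rot: [-179.8, -0.3, -75.0]
ft_force: [-0.6, -0.4, -1.1]
finger_gap: 43.3
```

```bash
python3 go.py 459 -309 84 -75
```

```text
t 12.7 pos [ 461.2 -310.5   89.3] rot [-179.81   -0.26  -74.98] F [-0.6 -0.4 -1.1] gap 43.3 q [-39.   7. 101.   0.  72.  36.]
tool shift [-2.   1.8  5.3] turn [-0.19 -0.26  0.02] tool shift after turn [-2.   1.8  5.3]
```

>>> jog_arm(offset=[[0,0,0],[0,0,0],[0,0,0],[0,0,5],[0,0,1]], delta_rot=[[0,0,0],[0,0,0],[0,0,0],[0,0,0],[0,0,0]], jaw=[100,100,100,100,100])

```text
time: 13.2
tool_pos: [461.5, -310.6, 83.1]
tcp_rot: [-179.8, -0.3, -75.0]
ft_force: [1.0, 0.5, 0.2]
finger_gap: 85.5
```

```bash
python3 go.py 461 -309 84 -75
```

```text
t 13.2 pos [ 461.5 -310.6   83.1] rot [-179.79   -0.29  -74.99] F [1.  0.5 0.2] gap 85.5 q [-39.   7. 101.   0.  71.  36.]
tool shift [-1.7  0.  -0.9] turn [-0.21 -0.29  0.02] tool shift after turn [-1.7  0.  -0.9]
```

>>> jog_arm(offset=[[0,1,-1],[0,0,0],[0,0,0],[0,0,0],[0,0,0],[0,0,0],[0,0,-6],[0,0,-20],[0,0,-20],[0,0,-20]], delta_rot=[[-0.2,-0.3,0],[0,0,0],[0,0,0],[0,0,0],[0,0,0],[0,0,0],[0,0,0],[0,0,0],[0,0,0],[0,0,0]], jaw=[30,30,30,30,30,30,30,30,30,30])

```text
time: 14.2
tool_pos: [457.6, -308.7, 148.0]
tcp_rot: [179.7, 0.5, -75.0]
ft_force: [-0.2, -0.4, -1.8]
finger_gap: 43.7
```

```bash
python3 go.py 649 142 130 -91.1;python3 -c "
from h import *
im,d=snap('scene','s5');cv2.imwrite('pics/s5c.png',cv2.resize(im[200:320,80:190,::-1],None,fx=5,fy=5,interpolation=2))"
```

```text
t 14.2 pos [ 457.6 -308.7  148. ] rot [179.67   0.48 -74.99] F [-0.2 -0.4 -1.8] gap 43.7 q [-39.   4.  98.   0.  79.  36.]
tool shift [-385.5 -301.7   19.6] turn [ 0.39  0.43 16.11] tool shift after turn [-454.3 -182.7   18. ]
```

View pics/s5c.png

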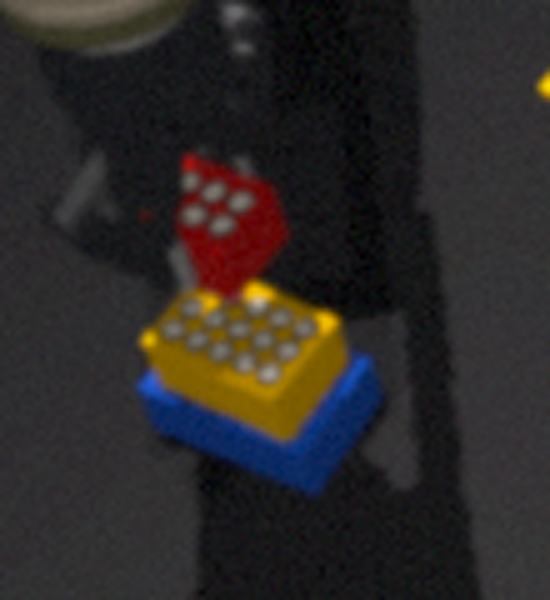

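>>> jog_arm(offset=[[0,0,0],[0,0,0],[-15,-6,0],[-32,-13,0],[-32,-13,0],[-32,-13,0],[-32,-13,0],[-32,-13,0],[-32,-13,0],[-32,-13,0],[-32,-13,0],[-32,-13,0],[-32,-13,0],[-32,-13,0],[-32,-13,0],[-32,-13,0],[-20,-8,0],[0,0,0]], delta_rot=[[0.4,0.4,8],[0,0,8],[0,0,0],[0,0,0],[0,0,0],[0,0,0],[0,0,0],[0,0,0],[0,0,0],[0,0,0],[0,0,0],[0,0,0],[0,0,0],[0,0,0],[0,0,0],[0,0,0],[0,0,0],[0,0,0]], jaw=[30,30,30,30,30,30,30,30,30,30,30,30,30,30,30,30,30,30])

```text
time: 16.05
tool_pos: [662.6, 151.8, 148.2]
tcp_rot: [-179.5, -0.4, -91.9]
ft_force: [0.4, -0.6, -1.7]
finger_gap: 43.7
```

```bash
python3 go.py 649 142 30 -91.1;python3 -c "
from h import *
im,d=snap('top','t5')"
```

```text
t 16.05 pos [662.6 151.8 148.2] rot [-179.52   -0.38  -91.86] F [ 0.4 -0.6 -1.7] gap 43.7 q [  9.  22.  77.  -0.  81. 101.]
tool shift [  9.4  14.3 118.1] turn [-0.48 -0.38 -0.76] tool shift after turn [ 10.   13.4 118.2]
```

View pics/t5.png

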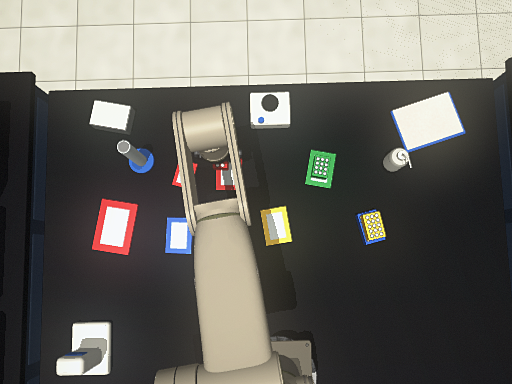

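The red rack is over the middle-sized red plate at (229,172). The stack at (372,226) is now topped by yellow. I lower red.

>>> jog_arm(offset=[[10,13.5,20],[0,0,25],[0,0,25],[0,0,25],[0,0,14],[0,0,0]], delta_rot=[[-0.5,-0.4,-0.7],[0,0,0],[0,0,0],[0,0,0],[0,0,0],[0,0,0]], jaw=[30,30,30,30,30,30])

```text
time: 16.7
tool_pos: [647.2, 134.4, 35.9]
tcp_rot: [180.0, -0.1, -91.4]
ft_force: [-0.8, -0.1, -0.9]
finger_gap: 43.5
```

```bash
python3 go.py 650 142 12 -91.1;python3 -c "
from meas import *
im=np.load('pics/t5.npz')['im']
print(80);rects(im,'top',80);print(40);rects(im,'top',40)
a=cv2.resize(im[205:247,352:392,::-1],None,fx=14,fy=14,interpolation=2);cv2.imwrite('pics/t5c.png',a)"
```

```text
t 16.7 pos [647.2 134.4  35.9] rot [ 1.7999e+02 -1.2000e-01 -9.1350e+01] F [-0.8 -0.1 -0.9] gap 43.5 q [ 7. 26. 84. -0. 70. 99.]
tool shift [-7.7 -2.6 23.9] turn [ 0.01 -0.12 -0.25] tool shift after turn [-7.7 -2.6 23.9]
80
red px [115. 226.] c 474.5 491.7 size 161.5 117.7 yaw -10.4
red px [176. 177.] c 628.6 303.8 size 71.3 27.0 yaw 7.8
red px [222. 177.] c 620.8 155.2 size 94.0 57.5 yaw 12.8
yellow px [373. 226.] c 457.8 -305.8 size 80.5 61.3 yaw 11.2
yellow px [276. 225.] c 465.5 -6.9 size 112.5 81.9 yaw 8.5
green px [320. 168.] c 639.3 -151.3 size 112.6 81.7 yaw -11.4
blue px [177. 236.] c 442.7 294.6 size 110.9 80.5 yaw -1.4
blue px [367. 228.] c 454.5 -295.7 size 99.3 69.5 yaw 14.5
blue px [142. 161.] c 681.3 411.6 size 77.0 76.6 yaw -1.5
blue px [431. 130.] c 778.7 -493.6 size 200.8 140.9 yaw -72.9
40
red px [115. 226.] c 477.4 504.2 size 165.8 120.8 yaw -10.4
red px [176. 177.] c 635.6 311.2 size 73.2 27.7 yaw 7.8
red px [222. 177.] c 627.6 158.7 size 96.5 59.1 yaw 12.8
yellow px [373. 226.] c 460.2 -314.7 size 82.6 62.9 yaw 11.2
yellow px [276. 225.] c 468.1 -7.8 size 115.5 84.1 yaw 8.5
green px [320. 168.] c 646.6 -156.0 size 115.7 83.9 yaw -11.4
blue px [177. 236.] c 444.7 301.7 size 113.9 82.6 yaw -1.4
blue px [367. 228.] c 456.8 -304.3 size 101.9 71.4 yaw 14.5
blue px [142. 161.] c 689.7 421.9 size 79.1 78.7 yaw -1.5
blue px [431. 130.] c 789.7 -507.6 size 206.1 144.7 yaw -72.9
```

View pics/t5c.png

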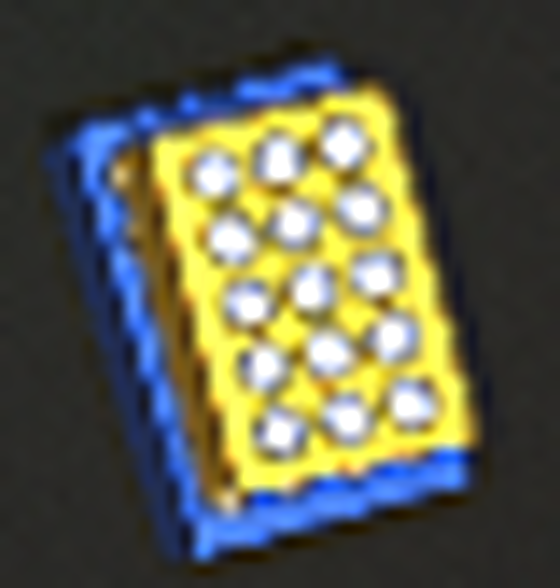

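>>> jog_arm(offset=[[-8,-2.5,6],[0,0,6],[0,0,4],[0,0,0]], delta_rot=[[0,0,-0.2],[0,0,0],[0,0,0],[0,0,0]], jaw=[30,30,30,30])

```text
time: 17.1
tool_pos: [652.5, 142.6, 22.5]
tcp_rot: [-179.7, -0.1, -91.2]
ft_force: [-0.9, 0.0, -0.5]
finger_gap: 42.9
```

```bash
python3 go.py 650 142 12 -91.1
```

```text
t 17.1 pos [652.5 142.6  22.5] rot [-1.7973e+02 -9.0000e-02 -9.1170e+01] F [-0.9  0.  -0.5] gap 42.9 q [ 8. 28. 84. -0. 69. 99.]
tool shift [ 0.6  2.6 10.5] turn [-0.27 -0.09 -0.07] tool shift after turn [ 0.6  2.5 10.5]
```

>>> jog_arm(offset=[[0.5,2.5,4],[0,0,3],[0,0,2],[0,0,1],[0,0,0]], delta_rot=[[-0.3,-0.1,0],[0,0,0],[0,0,0],[0,0,0],[0,0,0]], jaw=[30,30,30,30,30])

```text
time: 17.6
tool_pos: [651.0, 142.3, 13.3]
tcp_rot: [-179.9, 0.0, -91.2]
ft_force: [-0.8, -0.2, -2.4]
finger_gap: 43.1
```

```bash
python3 go.py 650 142 12 -91.1
```

```text
t 17.6 pos [651.  142.3  13.3] rot [-1.7991e+02  4.0000e-02 -9.1150e+01] F [-0.8 -0.2 -2.4] gap 43.1 q [ 8. 28. 84.  0. 68. 99.]
tool shift [0.4 1.  1.3] turn [-0.09  0.04 -0.05] tool shift after turn [0.4 1.  1.3]
```

>>> jog_arm(offset=[[0,0.5,1],[0,0,1]], delta_rot=[[0,0,0],[0,0,0]], jaw=[30,30])

```text
time: 17.8
tool_pos: [650.8, 142.4, 12.0]
tcp_rot: [-179.9, 0.0, -91.2]
ft_force: [-4.1, -0.4, 6.7]
finger_gap: 43.7
```

Contact: the force turned upward to 6.7 N. I release and rise.

>>> jog_arm(offset=[[0,0,0],[0,0,0],[0,0,0],[0,0,0],[0,0,-20],[0,0,-40],[0,0,-40],[0,0,-20]], delta_rot=[[0,0,0],[0,0,0],[0,0,0],[0,0,0],[0,0,0],[0,0,0],[0,0,0],[0,0,0]], jaw=[100,100,100,100,100,100,100,100])

```text
time: 18.6
tool_pos: [646.9, 141.7, 129.9]
tcp_rot: [179.6, -0.0, -91.2]
ft_force: [0.5, 0.2, 0.7]
finger_gap: 85.5
```

```bash
python3 go.py 458 -308.5 145 -78.7
```

```text
t 18.6 pos [646.9 141.7 129.9] rot [ 1.7956e+02 -4.0000e-02 -9.1160e+01] F [0.5 0.2 0.7] gap 85.5 q [ 8. 21. 80.  0. 79. 99.]
tool shift [454.  179.9 -13.4] turn [  0.45   0.   -12.46] tool shift after turn [404.5 273.5 -15.1]
```

>>> jog_arm(offset=[[0,0,-8],[0,0,-8],[40,27,0],[40,27,0],[40,27,0],[40,27,0],[40,27,0],[40,27,0],[40,27,0],[40,27,0],[40,27,0],[30,20,0],[0,0,0]], delta_rot=[[0.4,0,-6.2],[0,0,-6.2],[0,0,0],[0,0,0],[0,0,0],[0,0,0],[0,0,0],[0,0,0],[0,0,0],[0,0,0],[0,0,0],[0,0,0],[0,0,0]], jaw=[100,100,100,100,100,100,100,100,100,100,100,100,100])

```text
time: 19.9
tool_pos: [467.5, -307.7, 153.1]
tcp_rot: [-179.1, -0.3, -77.9]
ft_force: [-1.2, 0.8, 1.2]
finger_gap: 85.4
```

```bash
python3 go.py 458 -308.5 90 -78.7;python3 -c "
from h import *
im,d=snap('top','t6');cv2.imwrite('pics/t6c.png',cv2.resize(im[145:200,205:255,::-1],None,fx=10,fy=10,interpolation=2))"
```

```text
t 19.9 pos [ 467.5 -307.7  153.1] rot [-179.07   -0.33  -77.92] F [-1.2  0.8  1.2] gap 85.4 q [-39.   3.  98.   1.  78.  39.]
tool shift [-1.5 10.5 62.9] turn [-0.94 -0.32  0.78] tool shift after turn [-1.1  9.5 63.1]
```

View pics/t6c.png

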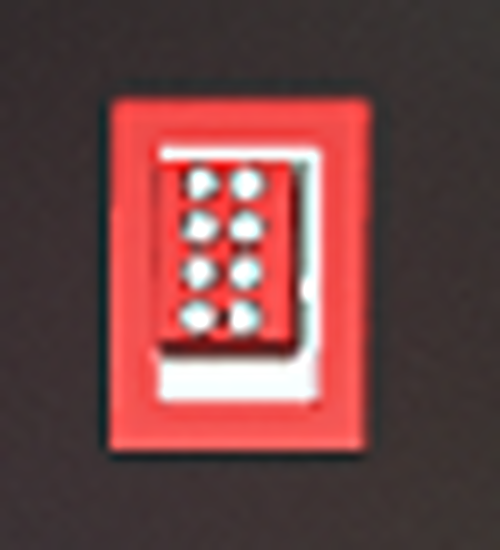

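>>> jog_arm(offset=[[-1.5,10,20],[0,0,20],[0,0,20],[0,0,0]], delta_rot=[[-0.9,-0.3,0.8],[0,0,0],[0,0,0],[0,0,0]], jaw=[100,100,100,100])

```text
time: 20.35
tool_pos: [458.4, -302.4, 88.5]
tcp_rot: [179.9, 0.2, -78.6]
ft_force: [-1.7, -0.3, -0.5]
finger_gap: 85.3
```

```bash
python3 go.py 458 -308.5 43.5 -78.7;python3 -c "
from h import *
print(w('top',226.8,169.5,48))
im,d=snap('scene','s6');cv2.imwrite('pics/s6c.png',cv2.resize(im[220:320,80:190,::-1],None,fx=5,fy=5,interpolation=2))"
```

```text
t 20.35 pos [ 458.4 -302.4   88.5] rot [ 1.7995e+02  1.6000e-01 -7.8650e+01] F [-1.7 -0.3 -0.5] gap 85.3 q [-39.   6. 102.   0.  72.  40.]
tool shift [ 6.1  1.5 44.9] turn [0.05 0.16 0.05] tool shift after turn [ 5.9  1.6 45. ]
[649.60698463 143.89745233  48.        ]
```

View pics/s6c.png

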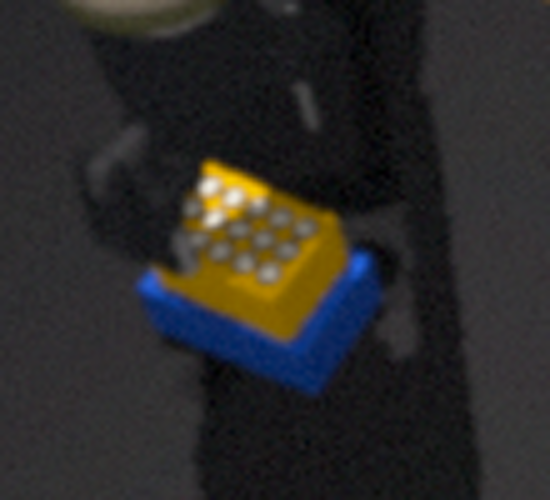

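Red stands about 2 mm from its plate's centre. I shift 6 mm and go down over yellow.

>>> jog_arm(offset=[[6,1.5,5],[0,0,5],[0,0,0]], delta_rot=[[0,0.2,0],[0,0,0],[0,0,0]], jaw=[100,100,100])

```text
time: 20.7
tool_pos: [460.5, -308.6, 81.1]
tcp_rot: [-179.9, -0.2, -78.5]
ft_force: [-0.4, 0.6, -0.7]
finger_gap: 85.2
```

```bash
python3 go.py 458 -308.5 43.5 -78.7
```

```text
t 20.7 pos [ 460.5 -308.6   81.1] rot [-179.91   -0.23  -78.49] F [-0.4  0.6 -0.7] gap 85.2 q [-39.   7. 102.  -0.  71.  39.]
tool shift [-0.7  2.5 37.5] turn [-0.09 -0.22  0.21] tool shift after turn [-0.6  2.4 37.6]
```

>>> jog_arm(offset=[[-0.5,2.5,12],[0,0,13],[0,0,10],[0,0,0]], delta_rot=[[-0.1,-0.2,0.2],[0,0,0],[0,0,0],[0,0,0]], jaw=[100,100,100,100])

```text
time: 21.1
tool_pos: [458.2, -309.2, 44.0]
tcp_rot: [-179.9, -0.1, -78.7]
ft_force: [-0.1, 0.8, -0.5]
finger_gap: 85.5
```

```bash
python3 go.py 458 -308.5 43.5 -78.7
```

```text
t 21.1 pos [ 458.2 -309.2   44. ] rot [-1.7995e+02 -9.0000e-02 -7.8730e+01] F [-0.1  0.8 -0.5] gap 85.5 q [-39.  10. 103.  -0.  67.  39.]
tool shift [-0.8  0.1  0.5] turn [-0.05 -0.09 -0.03] tool shift after turn [-0.8  0.1  0.5]
```

>>> jog_arm(offset=[[0,0,0],[0,0,0],[0,0,0],[0,0,0],[0,0,0],[0,0,0]], delta_rot=[[0,0,0],[0,0,0],[0,0,0],[0,0,0],[0,0,0],[0,0,0]], jaw=[40,40,40,40,40,40])

```text
time: 21.7
tool_pos: [458.1, -309.1, 43.8]
tcp_rot: [-180.0, -0.1, -78.7]
ft_force: [0.6, -0.6, -1.9]
finger_gap: 53.5
```

>>> jog_arm(offset=[[0,0,-5],[0,0,-15],[0,0,-20],[0,0,-20],[0,0,0]], delta_rot=[[0,0,0],[0,0,0],[0,0,0],[0,0,0],[0,0,0]], jaw=[40,40,40,40,40])

```text
time: 22.2
tool_pos: [457.8, -308.8, 108.6]
tcp_rot: [-180.0, -0.0, -78.7]
ft_force: [1.0, -0.8, -1.8]
finger_gap: 53.6
```

```bash
python3 go.py 470.5 -9 90 -81.4;python3 -c "
from h import *
im,d=snap('scene','s7');cv2.imwrite('pics/s7c.png',cv2.resize(im[200:320,80:190,::-1],None,fx=5,fy=5,interpolation=2))"
```

```text
t 22.2 pos [ 457.8 -308.8  108.6] rot [-1.7999e+02 -3.0000e-02 -7.8740e+01] F [ 1.  -0.8 -1.8] gap 53.6 q [-39.   5. 101.  -0.  74.  39.]
tool shift [-291.6  -71.    18.5] turn [-0.01 -0.03  2.66] tool shift after turn [-294.6  -57.4   18.6]
```

View pics/s7c.png

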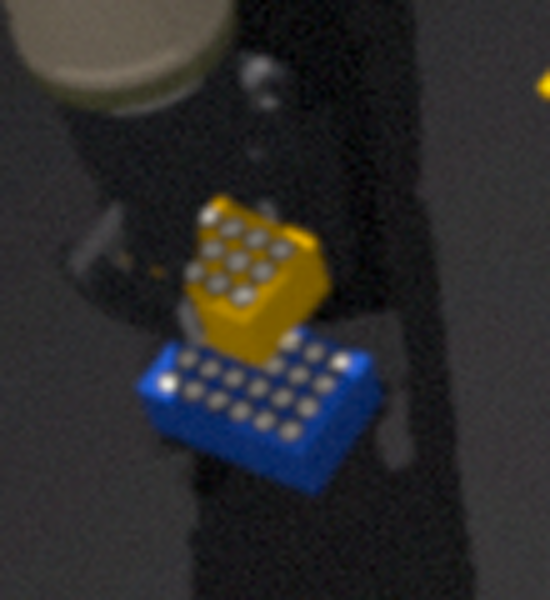

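Yellow is held level, and blue is left alone on the bench. I carry yellow to its plate.

>>> jog_arm(offset=[[-15,-3,0],[-30,-6,0],[-30,-6,0],[-30,-6,0],[-30,-6,0],[-30,-6,0],[-30,-6,0],[-30,-6,0],[-30,-6,0],[-25,-4,0],[-10,-2,5],[0,0,5],[0,0,0]], delta_rot=[[0,0,2.6],[0,0,0],[0,0,0],[0,0,0],[0,0,0],[0,0,0],[0,0,0],[0,0,0],[0,0,0],[0,0,0],[0,0,0],[0,0,0],[0,0,0]], jaw=[40,40,40,40,40,40,40,40,40,40,40,40,40])

```text
time: 23.55
tool_pos: [463.6, -1.9, 87.0]
tcp_rot: [179.4, 0.2, -81.6]
ft_force: [-0.8, -0.9, -2.9]
finger_gap: 53.0
```

```bash
python3 go.py 470.5 -9 30 -81.4;python3 -c "
from h import *
im,d=snap('top','t7');a=cv2.resize(im[205:247,352:392,::-1],None,fx=14,fy=14,interpolation=2);cv2.imwrite('pics/t7c.png',a)"
```

```text
t 23.55 pos [463.6  -1.9  87. ] rot [179.38   0.24 -81.57] F [-0.8 -0.9 -2.9] gap 53.0 q [ -7.  -6. 115.   0.  72.  75.]
tool shift [ 8.3 -6.4 56.9] turn [ 0.62  0.24 -0.17] tool shift after turn [ 8.1 -5.8 57. ]
```

View pics/t7c.png

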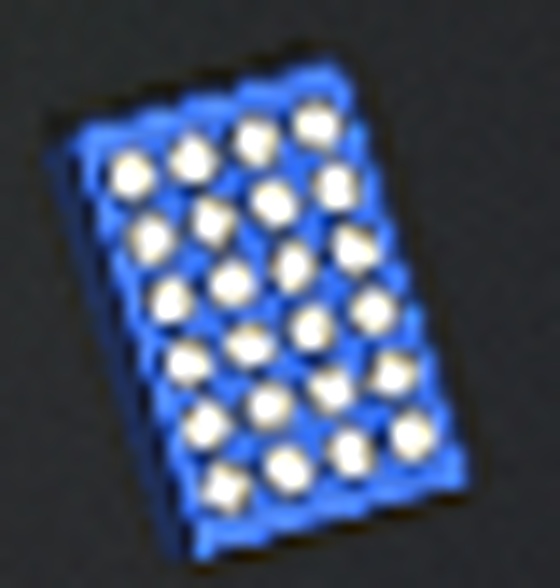

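>>> jog_arm(offset=[[8,-6,15],[0,0,20],[0,0,20],[0,0,0]], delta_rot=[[0.6,0.2,-0.2],[0,0,0],[0,0,0],[0,0,0]], jaw=[40,40,40,40])

```text
time: 24.0
tool_pos: [472.1, -14.3, 31.3]
tcp_rot: [-179.9, -0.1, -81.7]
ft_force: [-1.0, 0.1, -3.5]
finger_gap: 53.4
```

```bash
python3 go.py 470.5 -9 12 -81.4;python3 -c "
from h import *
P=np.array([w('top',x/14+351.5,y/14+204.5,40)[:2] for x,y in [(131,175),(317,125),(412,435),(225,487)]])
print(P.mean(0)); L=P[0]+P[1]-P[2]-P[3];print(np.degrees(np.arctan2(L[1],L[0])))
L=P[0]-P[1]+P[3]-P[2];print(np.degrees(np.arctan2(L[1],L[0]))-90)"
```

```text
t 24.0 pos [472.1 -14.3  31.3] rot [-1.7988e+02 -8.0000e-02 -8.1680e+01] F [-1.   0.1 -3.5] gap 53.4 q [ -8.  -1. 116.  -0.  65.  74.]
tool shift [-5.5  0.9 19.3] turn [-0.12 -0.08 -0.28] tool shift after turn [-5.5  0.8 19.3]
[ 457.34134849 -307.57194523]
13.9660892747591
13.86028696980594
```

Blue is at (457.3, −307.6), yaw 13.9°. I lower yellow.

>>> jog_arm(offset=[[-5.5,1,6],[0,0,4],[0,0,3],[0,0,0]], delta_rot=[[-0.1,0,-0.3],[0,0,0],[0,0,0],[0,0,0]], jaw=[40,40,40,40])

```text
time: 24.4
tool_pos: [471.7, -10.5, 19.8]
tcp_rot: [-179.9, -0.1, -81.5]
ft_force: [-0.3, -0.8, -2.5]
finger_gap: 53.0
```

```bash
python3 go.py 470.5 -9 12 -81.4
```

```text
t 24.4 pos [471.7 -10.5  19.8] rot [-1.7986e+02 -1.3000e-01 -8.1500e+01] F [-0.3 -0.8 -2.5] gap 53.0 q [ -7.   0. 116.  -0.  63.  74.]
tool shift [-1.7  1.   7.8] turn [-0.14 -0.13 -0.1 ] tool shift after turn [-1.7  1.   7.8]
```

>>> jog_arm(offset=[[-1.5,1,3],[0,0,2],[0,0,1],[0,0,0.5]], delta_rot=[[-0.1,-0.1,0],[0,0,0],[0,0,0],[0,0,0]], jaw=[40,40,40,40])

```text
time: 24.8
tool_pos: [471.7, -9.0, 14.2]
tcp_rot: [-179.8, -0.1, -81.5]
ft_force: [-0.1, -0.2, -3.0]
finger_gap: 53.2
```

>>> jog_arm(offset=[[0,0,1],[0,0,0.5]], delta_rot=[[0,0,0],[0,0,0]], jaw=[40,40])

```text
time: 25.0
tool_pos: [471.9, -9.0, 12.8]
tcp_rot: [-179.8, -0.1, -81.5]
ft_force: [-0.6, 1.1, -2.3]
finger_gap: 53.4
```

>>> jog_arm(offset=[[0,0.5,1],[0,0,0.5]], delta_rot=[[-0.1,-0.1,0],[0,0,0]], jaw=[40,40])

```text
time: 25.2
tool_pos: [471.4, -9.0, 11.6]
tcp_rot: [-179.9, 0.0, -81.5]
ft_force: [-5.1, 1.0, 9.3]
finger_gap: 53.1
```

Contact, 9.3 N upward. I release and rise.

>>> jog_arm(offset=[[0,0,0],[0,0,0],[0,0,0],[0,0,0],[0,0,-20],[0,0,-40],[0,0,-40],[0,0,-10]], delta_rot=[[0,0,0],[0,0,0],[0,0,0],[0,0,0],[0,0,0],[0,0,0],[0,0,0],[0,0,0]], jaw=[100,100,100,100,100,100,100,100])

```text
time: 26.0
tool_pos: [469.4, -9.0, 122.9]
tcp_rot: [179.8, 0.1, -81.5]
ft_force: [0.8, 0.1, 1.0]
finger_gap: 85.4
```

```bash
python3 go.py 457.3 -307.6 115 -76.1
```

```text
t 26.0 pos [469.4  -9.  122.9] rot [ 1.7983e+02  1.1000e-01 -8.1470e+01] F [0.8 0.1 1. ] gap 85.4 q [ -7.  -8. 113.   0.  76.  74.]
tool shift [293.5  56.3   7.5] turn [ 0.17  0.12 -5.37] tool shift after turn [286.9  83.5   7.9]
```

>>> jog_arm(offset=[[0,0,0],[40,11,0],[40,12,0],[40,12,0],[40,12,0],[40,12,0],[40,12,0],[35,10,0],[0,0,10],[0,0,10],[0,0,0]], delta_rot=[[0.2,0.1,-5.4],[0,0,0],[0,0,0],[0,0,0],[0,0,0],[0,0,0],[0,0,0],[0,0,0],[0,0,0],[0,0,0],[0,0,0]], jaw=[100,100,100,100,100,100,100,100,100,100,100])

```text
time: 27.1
tool_pos: [459.3, -304.7, 100.5]
tcp_rot: [-179.6, -0.0, -75.6]
ft_force: [-0.1, 0.5, 0.6]
finger_gap: 85.4
```

```bash
python3 go.py 457.3 -307.6 60 -76.1
```

```text
t 27.1 pos [ 459.3 -304.7  100.5] rot [-1.7962e+02 -2.0000e-02 -7.5610e+01] F [-0.1  0.5  0.6] gap 85.4 q [-39.   6. 101.   0.  73.  36.]
tool shift [ 2.3  2.9 40.5] turn [-0.38 -0.02  0.49] tool shift after turn [ 2.3  2.7 40.5]
```

>>> jog_arm(offset=[[2,2.5,20],[0,0,20],[0,0,0]], delta_rot=[[-0.4,0,0.5],[0,0,0],[0,0,0]], jaw=[100,100,100])

```text
time: 27.4
tool_pos: [457.9, -303.4, 58.9]
tcp_rot: [179.9, 0.1, -75.9]
ft_force: [-0.6, 0.8, -1.0]
finger_gap: 85.8
```

```bash
python3 go.py 457.3 -307.6 5 -76.1;python3 -c "
from h import *
im,d=snap('scene','s8');cv2.imwrite('pics/s8c.png',cv2.resize(im[200:320,80:190,::-1],None,fx=5,fy=5,interpolation=2))"
```

```text
t 27.4 pos [ 457.9 -303.4   58.9] rot [ 1.7994e+02  7.0000e-02 -7.5910e+01] F [-0.6  0.8 -1. ] gap 85.8 q [-39.   9. 103.  -0.  69.  37.]
tool shift [ 3.9  1.6 53.8] turn [0.06 0.07 0.19] tool shift after turn [ 3.9  1.6 53.9]
```

View pics/s8c.png

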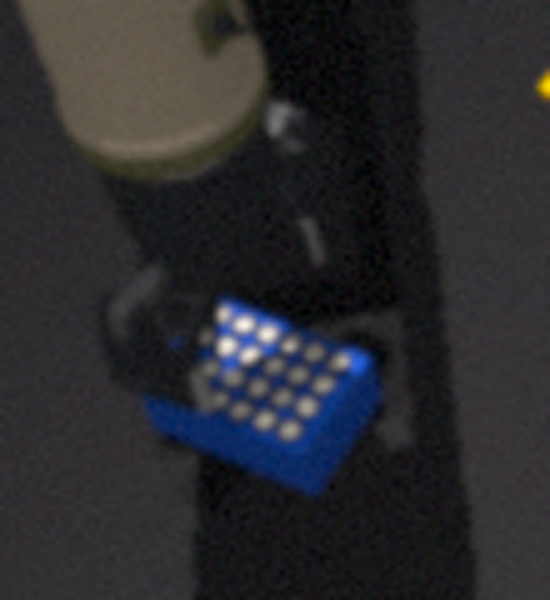

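>>> jog_arm(offset=[[4,1.5,5],[0,0,5],[0,0,0]], delta_rot=[[0,0,0.2],[0,0,0],[0,0,0]], jaw=[100,100,100])

```text
time: 27.75
tool_pos: [460.0, -308.1, 52.5]
tcp_rot: [-179.9, -0.2, -76.0]
ft_force: [-0.8, 0.1, -0.3]
finger_gap: 85.8
```

```bash
python3 go.py 457.3 -307.6 5 -76.1
```

```text
t 27.75 pos [ 460.  -308.1   52.5] rot [-1.7987e+02 -1.6000e-01 -7.5990e+01] F [-0.8  0.1 -0.3] gap 85.8 q [-39.   9. 103.   0.  68.  37.]
tool shift [-1.2  2.6 47.5] turn [-0.13 -0.16  0.11] tool shift after turn [-1.1  2.5 47.5]
```

>>> jog_arm(offset=[[-1,2.5,12],[0,0,12],[0,0,12],[0,0,8],[0,0,0]], delta_rot=[[-0.1,-0.2,0.1],[0,0,0],[0,0,0],[0,0,0],[0,0,0]], jaw=[100,100,100,100,100])

```text
time: 28.25
tool_pos: [457.3, -307.9, 5.1]
tcp_rot: [-179.9, 0.0, -76.1]
ft_force: [0.1, 1.0, 0.3]
finger_gap: 85.8
```

```bash
python3 go.py 457.3 -307.6 5 -76.1
```

```text
t 28.25 pos [ 457.3 -307.9    5.1] rot [-1.7994e+02  2.0000e-02 -7.6120e+01] F [0.1 1.  0.3] gap 85.8 q [-39.  13. 104.   0.  63.  37.]
tool shift [-0.3 -0.1  0.1] turn [-0.06  0.02 -0.02] tool shift after turn [-0.3 -0.1  0.1]
```

>>> jog_arm(offset=[[0,0,0],[0,0,0],[0,0,0],[0,0,0],[0,0,0],[0,0,0]], delta_rot=[[0,0,0],[0,0,0],[0,0,0],[0,0,0],[0,0,0],[0,0,0]], jaw=[50,50,50,50,50,50], newtons=60)

```text
time: 28.85
tool_pos: [456.9, -307.7, 4.9]
tcp_rot: [-180.0, 0.1, -76.1]
ft_force: [-0.3, -0.3, -2.8]
finger_gap: 63.3
```

>>> jog_arm(offset=[[0,0,-5],[0,0,-15],[0,0,-25],[0,0,-25],[0,0,-25],[0,0,0]], delta_rot=[[0,0,0],[0,0,0],[0,0,0],[0,0,0],[0,0,0],[0,0,0]], jaw=[50,50,50,50,50,50])

```text
time: 29.45
tool_pos: [456.4, -307.3, 106.8]
tcp_rot: [180.0, 0.1, -76.1]
ft_force: [1.4, -0.3, -2.3]
finger_gap: 63.3
```

```bash
python3 go.py 446 306.5 100 -92;python3 -c "
from meas import *
im,d=snap('top','t9');cv2.imwrite('pics/t9c.png',cv2.resize(im[195:255,160:310,::-1],None,fx=5,fy=5,interpolation=2))
rects(im,'top',8)"
```

```text
t 29.45 pos [ 456.4 -307.3  106.8] rot [ 1.7999e+02  1.1000e-01 -7.6110e+01] F [ 1.4 -0.3 -2.3] gap 63.3 q [-39.   5. 101.   0.  74.  37.]
tool shift [-598.4 -137.2    7.9] turn [ 0.03  0.11 15.89] tool shift after turn [-613.1   31.9    6.8]
red px [115. 226.] c 479.7 514.1 size 169.1 123.8 yaw -10.6
red px [184. 174.] c 646.7 286.4 size 90.1 65.8 yaw -16.4
red px [228. 172.] c 650.5 141.7 size 117.2 82.5 yaw -1.1
yellow px [276. 225.] c 470.5 -8.7 size 118.5 86.5 yaw 8.5
green px [320. 168.] c 652.5 -159.5 size 117.6 85.6 yaw -11.7
blue px [179. 235.] c 446.2 306.3 size 116.3 86.8 yaw -1.4
blue px [368. 214.] c 502.9 -307.3 size 67.5 33.0 yaw -42.0
blue px [142. 161.] c 696.4 430.1 size 80.7 80.3 yaw -1.5
blue px [431. 130.] c 798.5 -518.7 size 210.4 147.7 yaw -72.9
```

View pics/t9c.png

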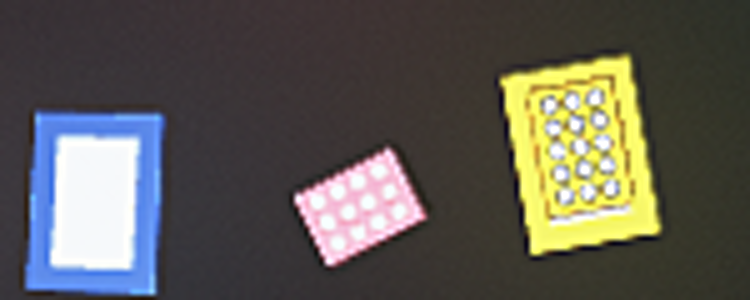

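```bash
python3 -c "
from h import *
for c in ([(57,137),(140,138),(134,268),(50,268)],[(36,112),(163,115),(155,293),(26,289)],[(549,104),(597,97),(612,188),(565,196)]):
  P=np.array([w('top',x/5+159.5,y/5+194.5,8 if c[0][0]<400 else 48)[:2] for x,y in c])
  L=P[0]+P[1]-P[2]-P[3];W=P[0]-P[1]+P[3]-P[2]
  print(P.mean(0),np.degrees(np.arctan2(L[1],L[0])),np.degrees(np.arctan2(W[1],W[0]))-90,np.linalg.norm(L)/2,np.linalg.norm(W)/2)"
```

```text
[445.96516041 306.52162064] -3.028864722202181 -1.7065130841826175 84.31191890070434 54.2122687985631
[446.41229826 306.69121825] -3.080685317028598 -2.9185917836942252 114.68704509155242 83.17206017073765
[472.13971187  -7.51794292] 8.012332876564981 7.588827072545499 58.49423548168504 30.30807635355647
```

Yellow stands about 2 mm from its plate's centre, aligned. I carry blue to (446.2, 306.6).

>>> jog_arm(offset=[[0,0,0],[0,0,0],[-16,1,0],[-34,2.3,0],[-35,2.3,0],[-35,2.3,0],[-35,2.3,0],[-35,2.3,0],[-35,2.3,0],[-35,2.3,0],[-35,2.3,0],[-35,2.3,0],[-35,2.3,0],[-35,2.3,0],[-35,2.3,0],[-35,2.3,0],[-35,2.3,0],[-35,2.3,0],[-35,2.3,0],[-15,2,0]], delta_rot=[[0,0,8.3],[0,0,8.4],[0,0,0],[0,0,0],[0,0,0],[0,0,0],[0,0,0],[0,0,0],[0,0,0],[0,0,0],[0,0,0],[0,0,0],[0,0,0],[0,0,0],[0,0,0],[0,0,0],[0,0,0],[0,0,0],[0,0,0],[0,0,0]], jaw=[50,50,50,50,50,50,50,50,50,50,50,50,50,50,50,50,50,50,50,50])

```text
time: 31.5
tool_pos: [412.1, 316.5, 85.9]
tcp_rot: [178.0, 0.5, -90.5]
ft_force: [-0.2, -0.6, -3.7]
finger_gap: 63.2
```

```bash
python3 go.py 446.2 306.6 40 -92.8
```

```text
t 31.5 pos [412.1 316.5  85.9] rot [178.02   0.53 -90.51] F [-0.2 -0.6 -3.7] gap 63.2 q [ 31.   3. 106.   2.  73. 121.]
tool shift [ 10.  -35.8  44.6] turn [1.99 0.49 2.3 ] tool shift after turn [  8.2 -34.6  45.9]
```

>>> jog_arm(offset=[[4,-17,0],[4,-17,5],[0,0,5],[0,0,0]], delta_rot=[[2,0.5,2.3],[0,0,0],[0,0,0],[0,0,0]], jaw=[50,50,50,50])

```text
time: 31.9
tool_pos: [438.9, 310.7, 69.4]
tcp_rot: [179.6, -0.2, -91.9]
ft_force: [-0.8, -0.1, -3.4]
finger_gap: 62.7
```

```bash
python3 go.py 446.2 306.6 30 -92.8
```

```text
t 31.9 pos [438.9 310.7  69.4] rot [179.58  -0.21 -91.87] F [-0.8 -0.1 -3.4] gap 62.7 q [ 30.   6. 104.   0.  70. 122.]
tool shift [ 3.7 -7.7 39.3] turn [ 0.42 -0.22  0.93] tool shift after turn [ 3.8 -7.5 39.4]
```

>>> jog_arm(offset=[[3.5,-7.5,13],[0,0,13],[0,0,13],[0,0,0]], delta_rot=[[0.4,-0.2,0.9],[0,0,0],[0,0,0],[0,0,0]], jaw=[50,50,50,50])

```text
time: 32.3
tool_pos: [442.1, 306.6, 26.5]
tcp_rot: [179.7, -0.1, -92.5]
ft_force: [-0.9, 0.5, -4.3]
finger_gap: 63.3
```

```bash
python3 go.py 446.2 306.6 13 -92.8
```

```text
t 32.3 pos [442.1 306.6  26.5] rot [ 1.7972e+02 -1.0000e-01 -9.2540e+01] F [-0.9  0.5 -4.3] gap 63.3 q [ 29.  10. 105.   0.  65. 122.]
tool shift [-0.2 -4.2 13.4] turn [ 0.28 -0.1   0.26] tool shift after turn [-0.2 -4.1 13.5]
```

>>> jog_arm(offset=[[0,-4,5],[0,0,4],[0,0,2],[0,0,1]], delta_rot=[[0.3,-0.1,0.3],[0,0,0],[0,0,0],[0,0,0]], jaw=[50,50,50,50])

```text
time: 32.7
tool_pos: [446.2, 306.9, 14.0]
tcp_rot: [-180.0, 0.0, -92.8]
ft_force: [0.6, -0.8, -3.9]
finger_gap: 63.3
```

```bash
python3 go.py 446.2 306.6 12.9 -92.8
```

```text
t 32.7 pos [446.2 306.9  14. ] rot [-1.7996e+02  3.0000e-02 -9.2800e+01] F [ 0.6 -0.8 -3.9] gap 63.3 q [ 29.  11. 105.  -0.  64. 122.]
tool shift [ 0.3 -0.   1.1] turn [-0.04  0.03 -0.  ] tool shift after turn [ 0.3 -0.   1.1]
```

>>> jog_arm(offset=[[0,0,1],[0,0,0.5]], delta_rot=[[0,0,0],[0,0,0]], jaw=[50,50])

```text
time: 32.9
tool_pos: [446.6, 307.2, 12.9]
tcp_rot: [-179.9, 0.1, -92.8]
ft_force: [-0.3, 0.2, -4.1]
finger_gap: 63.0
```

>>> jog_arm(offset=[[0,0,0.8],[0,0,0.4]], delta_rot=[[0,0,0],[0,0,0]], jaw=[50,50])

```text
time: 33.1
tool_pos: [446.9, 307.3, 12.9]
tcp_rot: [-179.9, 0.1, -92.8]
ft_force: [-1.3, -0.2, -1.7]
finger_gap: 62.9
```

Force is unloading (−4.1 to −1.7 N) and z has stopped, so blue is on the plate. I release, rise and move back.

>>> jog_arm(offset=[[0,0,0],[0,0,0],[0,0,0],[0,0,0],[0,0,-20],[0,0,-40],[0,0,-45],[0,0,-45],[0,0,-45],[0,45,0],[0,45,0],[-40,0,0],[-45,0,0],[-45,0,0],[-45,0,0],[-40,0,0],[0,0,0],[0,0,0]], delta_rot=[[0,0,0],[0,0,0],[0,0,0],[0,0,0],[0,0,0],[0,0,0],[0,0,0],[0,0,0],[0,0,0],[0,0,0],[0,0,0],[0,0,0],[0,0,0],[0,0,0],[0,0,0],[0,0,0],[0,0,0],[0,0,0]], jaw=[100,100,100,100,100,100,100,100,100,100,100,100,100,100,100,100,100,100])

```text
time: 34.9
tool_pos: [362.6, 532.5, 220.4]
tcp_rot: [-179.4, 0.5, -93.0]
ft_force: [-0.3, 0.2, -1.1]
finger_gap: 85.1
```

```bash
python3 -c "
from meas import *
snap('top','t10');im,d=snap('scene','s10')
im=np.load('pics/t10.npz')['im'];cv2.imwrite('pics/t10c.png',cv2.resize(im[140:270,110:345,::-1],None,fx=3.4,fy=3.4,interpolation=2))
cv2.imwrite('pics/t10b.png',cv2.resize(im[205:265,155:205,::-1],None,fx=10,fy=10,interpolation=2))
rects(im,'top',8)"
```

```text
red px [115. 226.] c 480.0 514.4 size 169.6 123.8 yaw -10.6
red px [184. 174.] c 646.5 286.4 size 89.8 65.7 yaw -16.3
red px [228. 172.] c 650.5 141.7 size 117.2 82.5 yaw -1.1
yellow px [276. 225.] c 470.5 -8.7 size 118.5 86.5 yaw 8.5
green px [320. 168.] c 652.4 -159.8 size 118.0 85.6 yaw -11.4
blue px [179. 235.] c 446.2 306.2 size 116.3 86.8 yaw -1.4
blue px [142. 161.] c 696.4 430.1 size 80.7 80.3 yaw -1.5
blue px [431. 130.] c 798.5 -518.7 size 210.4 147.7 yaw -72.9
```

View pics/t10.png

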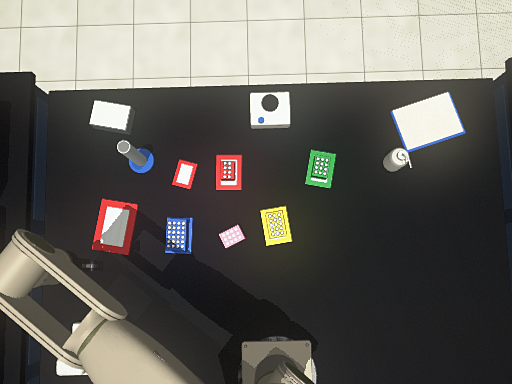

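View pics/t10b.png

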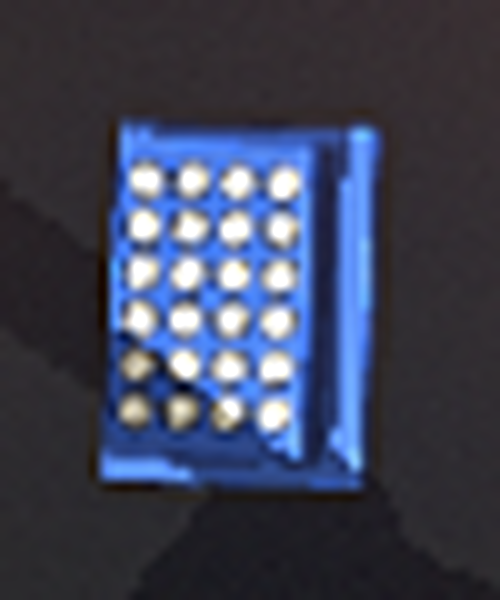

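View pics/s10.png

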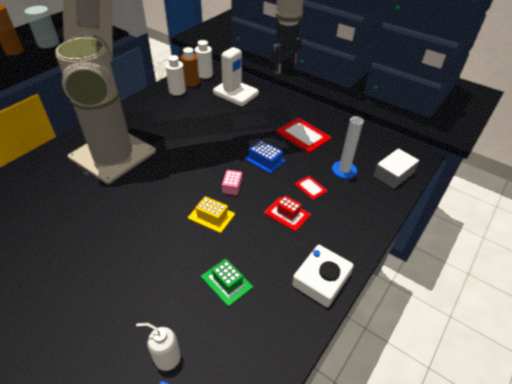

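```bash
python3 -c "
from h import *
P=np.array([w('top',x/10+154.5,y/10+204.5,48)[:2] for x,y in [(146,180),(284,184),(272,414),(134,410)]])
print(P.mean(0)); L=P[0]+P[1]-P[2]-P[3];print(np.degrees(np.arctan2(L[1],L[0])))
print(r.hand_in())"
```

```text
[446.85105367 309.35283574]
-3.1183565135200046
the job is handed in; nothing more can be done
None
```

The stack is apart and all four racks stand on the plates of their own colour. I handed the job in at about 35 s of the 120 s allowed; no verdict was reported.

| Rack | Distance from plate centre | Yaw error against plate |
|---|---|---|
| Green | about 2 mm | not measured, looks aligned in an enlarged crop |
| Red | about 2 mm | not measured, looks aligned in an enlarged crop |
| Yellow | about 2 mm | about 1° |
| Blue | about 3 mm | under 1° |

These come from the top camera, whose calibration is good to about 2 mm. The green, red and yellow offsets were measured after each was set down. In the last pictures they were checked by eye only.

- **Set-downs:** red and yellow pressed up on the gripper at 7–9 N when they touched down. For green no contact force showed; I released it with at most about 1 mm left. Blue showed only the load coming off.
- **Regrasps:** the first grips on green and red were too high, so I reopened and gripped lower before lifting.
- **End state:** the last pictures show all racks upright and the arm clear. The wash bottle and measuring cylinder appear where they were; I did not measure the bottle.
- **Look-alikes:** red stands on the middle-sized red plate. The pink rack was left alone.

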